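# Sort preserved sample bottles into their analysis trays

### The job

Finish sorting the water samples in from the mat: the cap colour tells the preservative, so stand both red-capped bottles, the small yellow-capped one and the small blue-capped one upright in the tray of their own cap's colour, beside any bottle already there. Keep them upright and set each one down on the tray's floor rather than dropping it. The white-capped bottle is unpreserved and stays where it is on the mat, and the two bottles already in trays stay where they stand.

Things in the scene. Friction and masses are not known exactly. Their poses are not given: they have to be found in the camera images.
- red_large: large white wide-mouth bottle with a red screw cap: body 64 mm in diameter up to 86 mm, sloping shoulder, cap 46 mm in diameter from 99 mm up to the top at 118 mm, about 0.28 kg. Origin: centre of its underside; z up along the bottle. At the start it stands on the striped mat, one of five bottles there, at least 30 mm clear of its neighbours.
- red_small: small white wide-mouth bottle with a red screw cap: body 50 mm in diameter up to 68 mm, sloping shoulder, cap 40 mm in diameter from 77 mm up to the top at 96 mm, about 0.15 kg. Origin: centre of its underside; z up along the bottle. At the start it stands on the striped mat, one of five bottles there, at least 30 mm clear of its neighbours.
- yellow_small: small white wide-mouth bottle with a yellow screw cap: body 50 mm in diameter up to 68 mm, sloping shoulder, cap 40 mm in diameter from 77 mm up to the top at 96 mm, about 0.15 kg. Origin: centre of its underside; z up along the bottle. At the start it stands on the striped mat, one of five bottles there, at least 30 mm clear of its neighbours.
- blue_small: small white wide-mouth bottle with a blue screw cap: body 50 mm in diameter up to 68 mm, sloping shoulder, cap 40 mm in diameter from 77 mm up to the top at 96 mm, about 0.15 kg. Origin: centre of its underside; z up along the bottle. At the start it stands on the striped mat, one of five bottles there, at least 30 mm clear of its neighbours.
- white_large: large white wide-mouth bottle with a white screw cap: body 64 mm in diameter up to 86 mm, sloping shoulder, cap 46 mm in diameter from 99 mm up to the top at 118 mm, about 0.28 kg. Origin: centre of its underside; z up along the bottle. At the start it stands on the striped mat, one of five bottles there, at least 30 mm clear of its neighbours. It is to be left there.
- yellow_large: large white wide-mouth bottle with a yellow screw cap: body 64 mm in diameter up to 86 mm, sloping shoulder, cap 46 mm in diameter from 99 mm up to the top at 118 mm, about 0.28 kg. Origin: centre of its underside; z up along the bottle. It already stands in one half of the yellow tray and stays there.
- blue_large: large white wide-mouth bottle with a blue screw cap: body 64 mm in diameter up to 86 mm, sloping shoulder, cap 46 mm in diameter from 99 mm up to the top at 118 mm, about 0.28 kg. Origin: centre of its underside; z up along the bottle. It already stands in one half of the blue tray and stays there.
- red_tray: tray of red plastic, 172 mm long (its y axis) by 100 mm wide (its x axis) by 30 mm high, walls and floor 4 mm thick, so the room inside is 164 by 92 mm; fixed to the bench. Origin: centre of its underside, so the inner floor lies 4 mm above the origin. Empty at the start: it takes two bottles, one in each half, their centres about 42 mm either side of its middle along y.
- yellow_tray: tray of yellow plastic, 172 mm long (its y axis) by 100 mm wide (its x axis) by 30 mm high, walls and floor 4 mm thick, so the room inside is 164 by 92 mm; fixed to the bench. Origin: centre of its underside, so the inner floor lies 4 mm above the origin. The large yellow-capped bottle stands in its +y half, about 42 mm from the middle; the -y half is free.
- blue_tray: tray of blue plastic, 172 mm long (its y axis) by 100 mm wide (its x axis) by 30 mm high, walls and floor 4 mm thick, so the room inside is 164 by 92 mm; fixed to the bench. Origin: centre of its underside, so the inner floor lies 4 mm above the origin. The large blue-capped bottle stands in its -y half, about 42 mm from the middle; the +y half is free.

How it is judged:
At the end, for the whole second after the job is handed in: Each of the four bottles stands released and at rest on the floor of the tray of its cap's colour (underside under 10 mm above the tray's underside, lean under 0.1 rad); the white-capped bottle and the two first in trays are upright within 20 mm of where they were (x of red_large in the frame of red_tray between -0.046 and 0.046 m and y of red_large in the frame of red_tray between -0.082 and 0.082 m and z of each of red_large, red_small in the frame of red_tray below 0.01 m and angle between each of red_large, red_small, yellow_small, blue_small, white_large, yellow_large, blue_large's own z axis and vertical below 0.1 rad and linear speed of each of red_large, red_small, yellow_small, blue_small below 0.02 m/s and angular speed of each of red_large, red_small, yellow_small, blue_small below 0.2 rad/s and contact force between each of red_large, red_small, yellow_small, blue_small and the fingers below 0.1 N and x of red_small in the frame of red_tray between -0.046 and 0.046 m and y of red_small in the frame of red_tray between -0.082 and 0.082 m and x of yellow_small in the frame of yellow_tray between -0.046 and 0.046 m and y of yellow_small in the frame of yellow_tray between -0.082 and 0.082 m and z of yellow_small in the frame of yellow_tray below 0.01 m and x of blue_small in the frame of blue_tray between -0.046 and 0.046 m and y of blue_small in the frame of blue_tray between -0.082 and 0.082 m and z of blue_small in the frame of blue_tray below 0.01 m and distance of each of white_large, yellow_large, blue_large from where it was at the start of the episode below 0.02 m); the robot touches nothing.
It fails at once if a bottle tipped by more than about 30 degrees (angle between any of red_large, red_small, yellow_small, blue_small's own z axis and vertical above 0.52 rad).
It fails at once if the white-capped bottle, or one already in a tray, shifted by more than 20 mm or knocked over (distance of any of white_large, yellow_large, blue_large from where it was at the start of the episode above 0.02 m or angle between any of white_large, yellow_large, blue_large's own z axis and vertical above 0.3 rad).
It fails at once if a bottle dropped into its tray (reaching the tray floor faster than 0.6 m/s) ((x of red_large in the frame of red_tray between -0.046 and 0.046 m and y of red_large in the frame of red_tray between -0.082 and 0.082 m and z of red_large in the frame of red_tray below 0.02 m and linear speed of red_large above 0.6 m/s) or (x of red_small in the frame of red_tray between -0.046 and 0.046 m and y of red_small in the frame of red_tray between -0.082 and 0.082 m and z of red_small in the frame of red_tray below 0.02 m and linear speed of red_small above 0.6 m/s) or (x of yellow_small in the frame of yellow_tray between -0.046 and 0.046 m and y of yellow_small in the frame of yellow_tray between -0.082 and 0.082 m and z of yellow_small in the frame of yellow_tray below 0.02 m and linear speed of yellow_small above 0.6 m/s) or (x of blue_small in the frame of blue_tray between -0.046 and 0.046 m and y of blue_small in the frame of blue_tray between -0.082 and 0.082 m and z of blue_small in the frame of blue_tray below 0.02 m and linear speed of blue_small above 0.6 m/s)).
It also fails if it takes over 99 s, if anything falls off the work surface, if the arm or the gripper's body presses on something with over 40 N, if the wrist force passes 120 N, or if a joint passes its speed limit or range.

### The arm

A 6-joint arm with a two-finger parallel gripper is mounted at the origin on the work surface. World frame = base frame: x ahead of the robot, y to its left, z up, the work surface at z = 0. Lengths are in m, angles in rad, forces in N, time in s.
With the tool pointing down it reaches from about 0.375 to 0.825 m from the base axis. Payload 5.5 kg.
Tool frame: the origin (TCP) lies at the very end of the fingers, on their centre line; the grasp point (between the pads) lies 19 mm behind it; y points along the fingers, z is the direction in which the jaws open and shut, and the axes are right-handed (so a half turn about y gives the same grasp; the last joint's range is limited). The gripper opens to 85 mm and grips with 20 to 120 N. Pads are 22 mm wide; open, the fingers measure 114 mm over their backs; the gripper's body (76 mm by 85 mm) begins 54 mm behind the grasp point. The pads swing forward as they close: fully open they stand 13 mm farther back than shut.
Start: joints at [1.339, 0.314, -0.047, 1.21, 0, 1.571], TCP at [0.138, 0.584, 0.207] pointing down, gripper open.
Joint ranges: [-2.67, 2.67], [-0.69, 1.73], [-1.03, 1.25], [-2.08, 2.16], [-1.42, 1.45], [-3.14, 3.14]. Speed limits (rad/s): [2.39, 2.39, 3.01, 3.14, 3.14, 3.14].

### API

Orientations are given as a 3x3 rotation matrix whose columns are the frame's x, y, z axes.
In Python, from plant import robot, camera, cut_out gives the robot as it stands.
- The arm moves only by the shell command python3 -m pendant 'ROWS'. ROWS is JSON, a list of rows, each an object of numbers: "wx", "wy", "wz": the turn, a rotation vector about the world's x, y, z in degrees; "tx", "ty", "tz": the shift along the world's x, y, z in units of 40 mm (1.0 is 40 mm); "gripper": the closure, from 0 (fully open) to 1 (shut). In form: [{"wx": .., "wy": .., "wz": .., "tx": .., "ty": .., "tz": .., "gripper": ..}, ...]. A call has 1 to 12 rows; each row is the pose to reach, as a shift and turn from the pose measured when the call began; what a row does not reach only later rows make up. A row lasts 1/12 s, in which the tool goes at most 41.7 mm and 7.16 degrees, less where a joint would pass 70% of its speed; a pose out of reach is approached as far as the arm can. A call with a gripper value outside its range is refused whole. The fingers move at their own pace and stop on an object; the grip force is fixed at half the most. Time passes only in rows, so rows that repeat a pose let the fingers close. It gives the time, the measured TCP pose, the force and the opening at its end, in the units of the state.
- robot.get_state(): the state, without advancing time (a new reading comes with each control period).
- camera(name): name is "scene" or "side" or "wrist"; returns a dict with "image" (480x640x3 uint8, red, green, blue), "fx", "fy", "cx", "cy" (pixels), "world_from_camera" (4x4, takes a point from camera to world coordinates); the wrist camera has in their place "hand_eye" (4x4, takes a point from camera to tool coordinates, whose origin is the TCP and whose axes are the tool frame's). Camera axes: x right, y up, looking along -z (the intrinsics and any distortion apply to the point x, -y, -z); pixel columns grow to the right and rows downward; lengths in m; the calibration is good to about 2 mm. A picture is of the moment at which its call begins: read the wrist's pose just before it. There is no depth.
- robot.close_job(): hands the job in, once; it reports no verdict.
Trained networks look in a picture, given as the dict that the camera call returned (one of the last four; its "shot" number tells which), for a name from the list of things; names that differ only in an ending like _2 or _b are one class to them, and where a whole thing is asked for, a point or a joint stands for the part that bears it (a point fixed in the world has none). Each returns a list of dicts, best first, with "confidence" (0 to 1); they miss things now and then, are a little off and sometimes report something else, mostly with a low value. They report only what shows in the picture. A call takes as long as a camera call.
- cut_out(picture, label): "region" (480x640 bool, what is visible of it) and "at" ([row, column] in pixels, amid what is visible of it).
The state is a dict: "time_s": time; "qpos": joint angles; "joint_velocities": joint speeds; "effort": joint torques, N m; "position": TCP position; "orientation": TCP orientation; "contact_force": force on the tool from outside, world axes, zero at the start; "ft_torque": the same for the moment, N m; "opening": finger opening in m.
Only numpy, scipy, OpenCV 4.12 (cv2) and the standard library are available. Lean on these libraries where they do the work, as an engineer would, in place of code of your own. Each camera call takes 0.05 s, during which the arm holds its last target.

## Working session

There is one attempt and no reset: what is moved stays moved. The work goes in short steps, Python scripts to look and compute and a shell command to move; the robot and the scene stay as the last step left them, time stands still between calls to the robot, and variables do not carry over. Pictures are saved under pics/ and viewed, and the job is handed in when it is done.

```bash
ls; mkdir -p pics
python3 - <<'E'
from plant import robot,camera,cut_out
import cv2,json
s=robot.get_state()
print({k:(v if not hasattr(v,'tolist') else v.tolist()) for k,v in s.items()})
for n in ["scene","side","wrist"]:
    c=camera(n); cv2.imwrite(f"pics/{n}0.png",c["image"][:,:,::-1])
    print(n,c["fx"],c["fy"],c["cx"],c["cy"],[k for k in c if k!='image'],c.get("world_from_camera",c.get("hand_eye")))
E
```

```text
pics
{'time_s': 0.0, 'qpos': [1.3390121418239418, 0.3142155523095962, -0.04810503050765653, 1.2101670387724166, -4.194889402317411e-05, 1.5707903526440061], 'joint_velocities': [0.0010844334753267917, 0.0010838657403047349, 0.0014054102835274814, 0.0008624089843957516, 4.040885403078459e-05, 0.0002232642212721102], 'effort': [-0.001336724089924246, -53.95859956741333, 33.97520184516907, 0.018918730784207582, 0.00010538589094721829, 7.970614035457402e-07], 'position': [0.13770098142205273, 0.5833492607857746, 0.20632947886457903], 'orientation': [[0.9732594791768214, -0.00034768741645002535, 0.2297082177587966], [-0.22970847706082853, -0.0016557018211317111, 0.9732580717455542], [4.19387299678148e-05, -0.9999985688814459, -0.0016912942390327102]], 'contact_force': [-0.5620827902823922, 0.048175172836732734, -0.1904464032382229], 'ft_torque': [0.005672203340454332, -0.033584821264565676, -0.0035768372815698462], 'opening': 0.08559579125549785}
scene 540.5506785579388 540.5506785579388 320.5410028163889 244.78728763972023 ['fx', 'fy', 'cx', 'cy', 'world_from_camera', 'shot'] [[-0.627081
[... 225 characters left out ...]
032060104 322.97450140985677 242.6348973276425 ['fx', 'fy', 'cx', 'cy', 'world_from_camera', 'shot'] [[ 0.72347906  0.5615866  -0.40149539  0.22092269]
 [-0.69016546  0.5750731  -0.43927504 -0.34783566]
 [-0.01580178  0.59490455  0.80364102  0.65784235]
 [ 0.          0.          0.          1.        ]]
wrist 405.56203298737444 405.56203298737444 318.1694799044924 232.32445268286588 ['fx', 'fy', 'cx', 'cy', 'hand_eye', 'shot'] [[ 1.32527790e-04 -9.65142085e-01 -2.61726458e-01 -6.64751905e-02]
 [ 8.71595476e-04  2.61726472e-01 -9.65141696e-01 -1.66693336e-01]
 [ 9.99999611e-01 -1.00211500e-04  8.75899506e-04 -1.99529016e-04]
 [ 0.00000000e+00  0.00000000e+00  0.00000000e+00  1.00000000e+00]]
```

View pics/scene0.png

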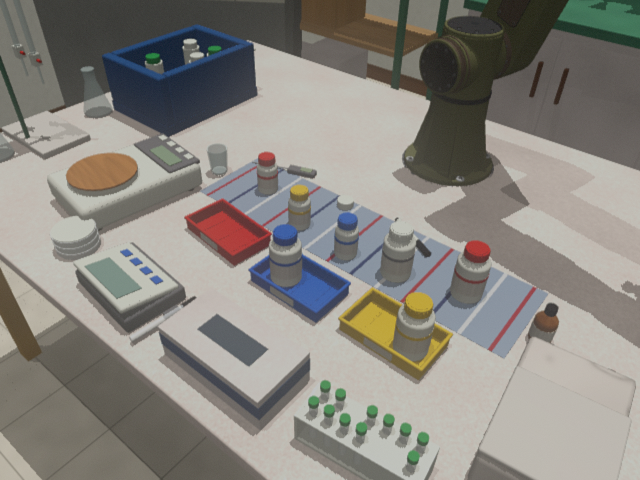

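View pics/side0.png

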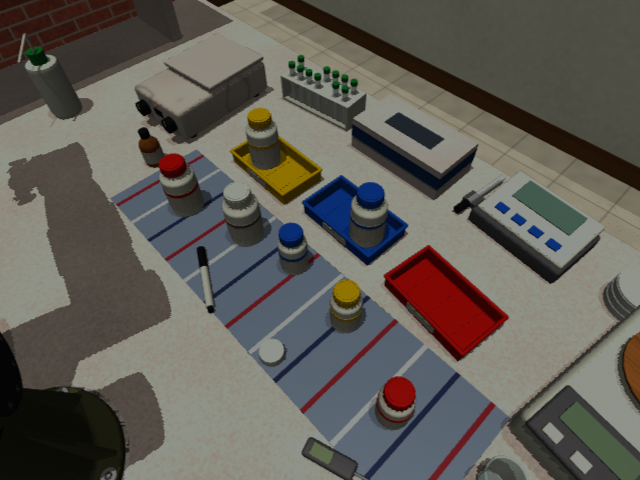

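View pics/wrist0.png

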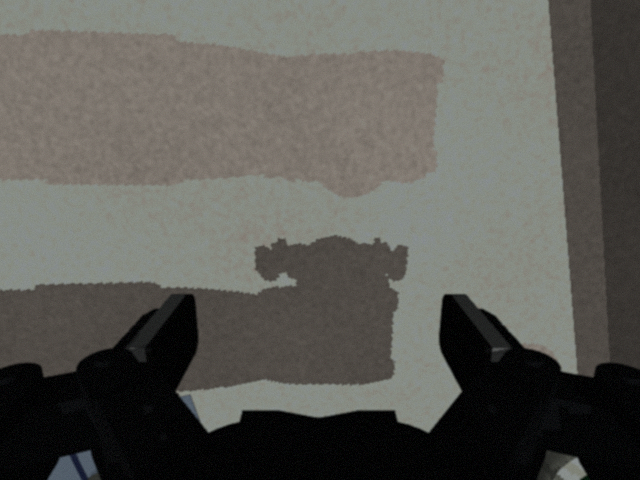

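```bash
cat > h.py <<'E'
import numpy as np,cv2
from scipy.optimize import minimize
L=[(0,.032),(.086,.032),(.099,.023),(.118,.023)]
S=[(0,.025),(.068,.025),(.077,.020),(.096,.020)]
a=np.linspace(0,2*np.pi,40,endpoint=False)
def bpts(large,x,y,z=0.):
    return np.concatenate([np.c_[x+r*np.cos(a),y+r*np.sin(a),np.full(40,z+h)] for h,r in (L if large else S)])
def tpts(x,y,th,z=0.):
    c,s=np.cos(th),np.sin(th)
    return np.array([[x+c*u-s*v,y+s*u+c*v,z+w] for u in(-.05,.05) for v in(-.086,.086) for w in(0,.03)])
def proj(c,P,T=None):
    T=c["world_from_camera"] if T is None else T
    q=(np.asarray(P)-T[:3,3])@T[:3,:3]
    return np.c_[c["cx"]+c["fx"]*q[:,0]/-q[:,2],c["cy"]-c["fy"]*q[:,1]/-q[:,2]]
def ray(c,row,col,z,T=None):
    T=c["world_from_camera"] if T is None else T
    d=T[:3,:3]@np.array([(col-c["cx"])/c["fx"],-(row-c["cy"])/c["fy"],-1])
    o=T[:3,3]; return o+d*(z-o[2])/d[2]
def hullmask(c,P,T=None):
    m=np.zeros((480,640),np.uint8)
    p=cv2.convexHull((proj(c,P,T)*16).round().astype(np.int32))
    cv2.fillConvexPoly(m,p,1,shift=4); return m>0
def wristT(s,c):
    T=np.eye(4);T[:3,:3]=np.array(s["orientation"]);T[:3,3]=s["position"]; return T@np.asarray(c["hand_eye"])
E
cat > look.py <<'E'
from h import *
from plant import robot,camera,cut_out
B={"red_large":1,"red_small":0,"yellow_small":0,"blue_small":0,"white_large":1,"yellow_large":1,"blue_large":1}
C=[camera("scene"),camera("side")]
zt={"b":0.0}
reg={}
for n in list(B)+["red_tray","yellow_tray","blue_tray"]:
    reg[n]=[]
    for c in C:
        r=cut_out(c,n); reg[n].append(r[0] if r else None)
        print(n,[(round(q["confidence"],2),np.round(q["at"]).tolist(),int(q["region"].sum())) for q in r[:3]])
import pickle; pickle.dump((C,reg),open("look.pkl","wb"))
E
python3 look.py
```

```text
red_large []
red_large [(0.76, [187.0, 180.0], 1988)]
red_small [(0.76, [173.0, 269.0], 814)]
red_small [(0.66, [403.0, 396.0], 1683)]
yellow_small [(0.68, [208.0, 299.0], 862)]
yellow_small [(0.56, [307.0, 342.0], 1520)]
blue_small [(0.79, [235.0, 348.0], 1024)]
blue_small []
white_large [(0.63, [249.0, 398.0], 1722)]
white_large [(0.66, [212.0, 241.0], 2049)]
yellow_large [(0.92, [328.0, 412.0], 2261), (0.54, [271.0, 471.0], 1853)]
yellow_large [(0.67, [140.0, 261.0], 1688)]
blue_large [(0.89, [257.0, 285.0], 1856)]
blue_large [(0.71, [141.0, 261.0], 1709), (0.66, [214.0, 366.0], 2040)]
red_tray [(0.73, [230.0, 226.0], 3197)]
red_tray [(0.74, [299.0, 445.0], 7098)]
yellow_tray [(0.8, [331.0, 380.0], 3883)]
yellow_tray [(0.6, [172.0, 284.0], 2625), (0.41, [217.0, 342.0], 3236)]
blue_tray [(0.74, [287.0, 310.0], 3050)]
blue_tray [(0.67, [217.0, 344.0], 3239), (0.65, [251.0, 288.0], 1312)]
```

```bash
cat >> look.py <<'E'
def pick(n,i,at):
    best=None
    for m in list(B)+["red_tray","yellow_tray","blue_tray"]:
        for q in allr[m][i]:
            d=np.hypot(q["at"][0]-at[0],q["at"][1]-at[1])
            if d<12 and (best is None or (m==n,q["confidence"])>best[0]): best=((m==n,q["confidence"]),q["region"])
    return None if best is None else best[1]
E
cat > fit.py <<'E'
from h import *
from plant import camera,cut_out
import pickle
B={"red_large":1,"red_small":0,"yellow_small":0,"blue_small":0,"white_large":1,"yellow_large":1,"blue_large":1}
A={"red_large":[(271,471),(187,180)],"red_small":[(173,269),(403,396)],"yellow_small":[(208,299),(307,342)],"blue_small":[(235,348),(251,288)],
"white_large":[(249,398),(212,241)],"yellow_large":[(328,412),(140,261)],"blue_large":[(257,285),(214,366)],
"red_tray":[(230,226),(299,445)],"yellow_tray":[(331,380),(172,284)],"blue_tray":[(287,310),(217,344)]}
C=[camera("scene"),camera("side")]
cand=[[],[]]
for n in A:
    for i in (0,1): cand[i]+=cut_out(C[i],n)
reg={}
for n in A:
    reg[n]=[]
    for i in (0,1):
        g=[q for q in cand[i] if np.hypot(*(np.array(q["at"])-A[n][i]))<12]
        reg[n].append(max(g,key=lambda q:q["confidence"])["region"] if g else None)
out={}
def run(n,x0,pts,ign,step):
    def f(p,each=False):
        v=[]
        for i in (0,1):
            if reg[n][i] is None: continue
            # soft-edge by distance-blur
            m=hullmask(C[i],pts(p)); r=reg[n][i]; k=~ign[i]
            m=cv2.GaussianBlur((m&k).astype(np.float32),(0,0),1.5);r=cv2.GaussianBlur((r&k).astype(np.float32),(0,0),1.5)
            v.append(np.abs(m-r).sum()/r.sum())
        return v if each else sum(v)
    sx=np.vstack([x0]+[np.array(x0)+e for e in np.diag(step)])
    r=minimize(f,x0,method="Nelder-Mead",options=dict(initial_simplex=sx,xatol=1e-4,fatol=1e-4,maxiter=300))
    print(n,np.round(r.x,4),"resid",np.round(f(r.x,True),3)); return r.x
no=[np.zeros((480,640),bool)]*2
for n,l in B.items():
    z=.004 if n in("yellow_large","blue_large") else 0
    x0=np.mean([ray(C[i],*A[n][i],.055)[:2] for i in (0,1)],0)
    out[n]=run(n,x0,lambda p:bpts(l,p[0],p[1],z),no,[.02,.02])
ign=[np.any([cv2.dilate(hullmask(C[i],bpts(B[n],*out[n],.004)).astype(np.uint8),np.ones((5,5)))>0 for n in B],0) for i in (0,1)]
for n in ("red_tray","yellow_tray","blue_tray"):
    x0=np.mean([ray(C[i],*A[n][i],.01)[:2] for i in (0,1)],0)
    # orientation ambiguity: try several
    rs=[run(n,[*x0,t],lambda p:tpts(*p),ign,[.02,.02,.2]) for t in (-.6,0,.6)]
    out[n]=rs
pickle.dump(out,open("fit.pkl","wb"))
for i,nm in enumerate(["scene","side"]):
    im=C[i]["image"][:,:,::-1].copy()
    for n in out:
        P=bpts(B[n],*out[n],.004 if n in("yellow_large","blue_large") else 0) if n in B else tpts(*out[n][1])
        h=cv2.convexHull(proj(C[i],P).round().astype(np.int32)); cv2.polylines(im,[h],True,(255,0,255),1)
    cv2.imwrite(f"pics/fit_{nm}.png",im)
E
python3 fit.py
```

```text
red_large [0.4214 0.272 ] resid [0.085 0.108]
red_small [ 0.4088 -0.2779] resid [0.17  0.048]
yellow_small [ 0.4636 -0.1283] resid [0.106 0.137]
blue_small [0.4799 0.0143] resid [0.15  0.123]
white_large [0.4609 0.1303] resid [0.074 0.054]
yellow_large [0.6138 0.2606] resid [0.109 0.075]
blue_large [ 0.6184 -0.0317] resid [0.088 0.082]
red_tray [ 0.5996 -0.2184 -0.1339] resid [0.035 0.054]
red_tray [ 0.6016 -0.2189 -0.1314] resid [0.054 0.032]
red_tray [ 0.6001 -0.2186 -0.1204] resid [0.036 0.053]
yellow_tray [ 0.6102  0.2223 -0.0227] resid [0.061 0.068]
yellow_tray [ 0.6099  0.2225 -0.0277] resid [0.06  0.067]
yellow_tray [ 0.6105  0.2227 -0.0169] resid [0.069 0.062]
blue_tray [ 0.6214  0.006  -0.0173] resid [0.068 0.063]
blue_tray [ 0.6213  0.0063 -0.0175] resid [0.068 0.063]
blue_tray [ 0.6202  0.0054 -0.0134] resid [0.051 0.082]
```

View pics/fit_scene.png

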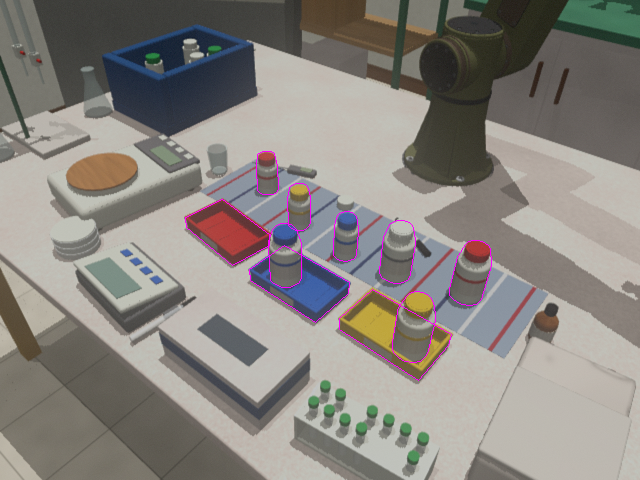

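View pics/fit_side.png

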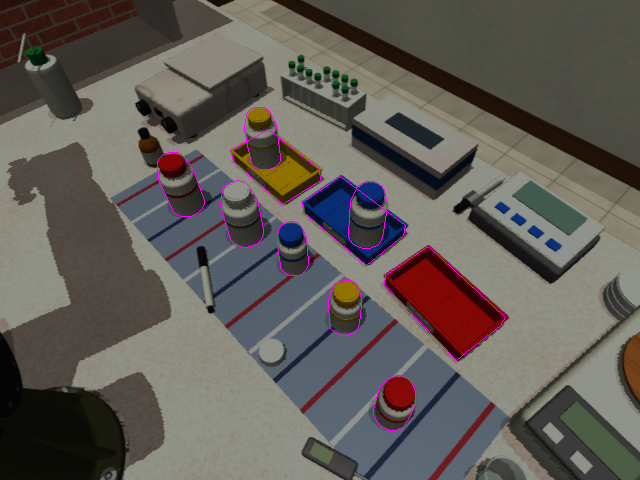

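```bash
python3 -m pendant '[{"tx":0.9,"ty":-0.5,"wz":-7},{"tx":1.6,"ty":-1.2,"wz":-14},{"tx":2.3,"ty":-1.9,"wz":-21},{"tx":2.9,"ty":-2.6,"wz":-28},{"tx":3.5,"ty":-3.3,"wz":-35},{"tx":4.1,"ty":-4,"wz":-42},{"tx":4.7,"ty":-4.7,"wz":-49},{"tx":5.3,"ty":-5.4,"wz":-56},{"tx":5.9,"ty":-6.1,"wz":-63},{"tx":6.5,"ty":-6.9,"wz":-70},{"tx":7.09,"ty":-7.78,"wz":-76.7},{"tx":7.09,"ty":-7.78,"wz":-76.7}]'
python3 - <<'E'
from h import *
from plant import *
s=robot.get_state(); c=camera("wrist"); print(s["time_s"],s["position"],s["orientation"],s["opening"])
T=wristT(s,c); im=c["image"][:,:,::-1].copy()
for l,p in ((1,(.4214,.272)),(1,(.4609,.1303))):
    cv2.polylines(im,[cv2.convexHull(proj(c,bpts(l,*p),T).round().astype(np.int32))],True,(255,0,255),1)
cv2.imwrite("pics/w1.png",im)
E
```

```text
2.35 [0.13783777 0.58394663 0.20721242] [[ 9.73255199e-01  6.17509323e-06  2.29726616e-01]
 [-2.29726616e-01  1.35792074e-05  9.73255199e-01]
 [ 2.89043623e-06 -1.00000000e+00  1.46346174e-05]] 0.08549233273892838invalid input
```

View pics/w1.png

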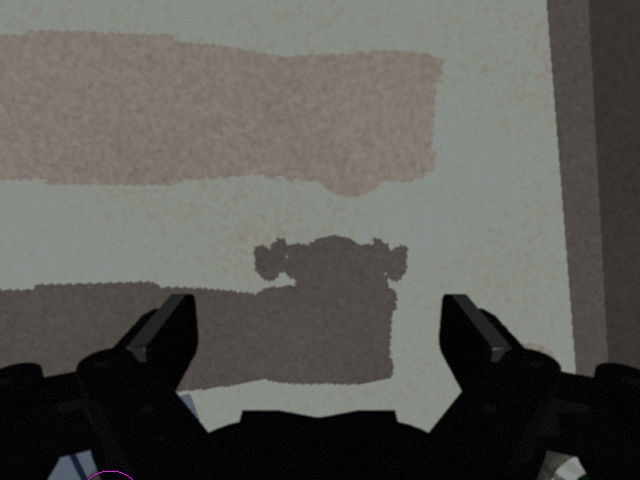

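The call was refused, so the arm has not moved. The rows probably need every key.

```bash
python3 -m pendant '[{"wx":0,"wy":0,"wz":-7,"tx":0.7,"ty":-0.7,"tz":0,"gripper":0},{"wx":0,"wy":0,"wz":-14,"tx":1.3,"ty":-1.4,"tz":0,"gripper":0},{"wx":0,"wy":0,"wz":-21,"tx":1.9,"ty":-2.1,"tz":0,"gripper":0},{"wx":0,"wy":0,"wz":-28,"tx":2.6,"ty":-2.8,"tz":0,"gripper":0},{"wx":0,"wy":0,"wz":-35,"tx":3.2,"ty":-3.5,"tz":0,"gripper":0},{"wx":0,"wy":0,"wz":-42,"tx":3.9,"ty":-4.2,"tz":0,"gripper":0},{"wx":0,"wy":0,"wz":-49,"tx":4.5,"ty":-4.9,"tz":0,"gripper":0},{"wx":0,"wy":0,"wz":-56,"tx":5.1,"ty":-5.6,"tz":0,"gripper":0},{"wx":0,"wy":0,"wz":-63,"tx":5.8,"ty":-6.4,"tz":0,"gripper":0},{"wx":0,"wy":0,"wz":-70,"tx":6.4,"ty":-7.1,"tz":0,"gripper":0},{"wx":0,"wy":0,"wz":-76.7,"tx":7.09,"ty":-7.8,"tz":0,"gripper":0},{"wx":0,"wy":0,"wz":-76.7,"tx":7.09,"ty":-7.8,"tz":0,"gripper":0}]'
cat > wv.py <<'E'
import sys
from h import *
from plant import *
s=robot.get_state(); c=camera("wrist"); print(s["time_s"],np.round(s["position"],4),np.round(s["orientation"],3).tolist(),s["opening"],np.round(s["contact_force"],1))
T=wristT(s,c); im=c["image"][:,:,::-1].copy()
for l,p in ((1,(.4214,.272)),(1,(.4609,.1303)),(0,(.4088,-.2779)),(0,(.4636,-.1283)),(0,(.4799,.0143)),(1,(.6138,.2606)),(1,(.6184,-.0317))):
    P=bpts(l,*p)
    if np.all(((P-T[:3,3])@T[:3,:3])[:,2]<-.02): cv2.polylines(im,[cv2.convexHull(proj(c,P,T).round().astype(np.int32))],True,(255,0,255),1)
cv2.imwrite("pics/%s.png"%sys.argv[1],im)
E
python3 wv.py w2
```

```text
time_s: 3.4
position: [0.4255, 0.2675, 0.2074]
orientation: [[-0.011, 0.003, 1.0], [-1.0, -0.002, -0.011], [0.002, -1.0, 0.003]]
contact_force: [0.7, 0.8, -0.4]
opening: 0.085
3.4 [0.4255 0.2675 0.2074] [[-0.011, 0.003, 1.0], [-1.0, -0.002, -0.011], [0.002, -1.0, 0.003]] 0.08497407889259062 [ 0.7  0.8 -0.4]
```

View pics/w2.png

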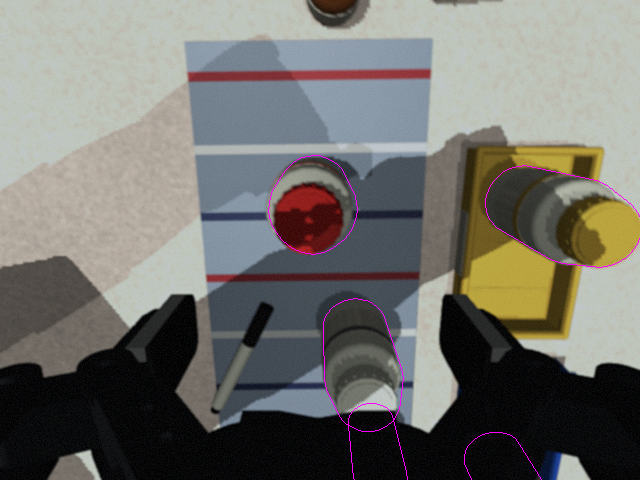

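```bash
python3 -m pendant '[{"wx":0,"wy":0,"wz":0.6,"tx":-0.1,"ty":0.11,"tz":0,"gripper":0},{"wx":0,"wy":0,"wz":0.6,"tx":-0.1,"ty":0.11,"tz":-0.3,"gripper":0},{"wx":0,"wy":0,"wz":0.6,"tx":-0.1,"ty":0.11,"tz":-0.8,"gripper":0},{"wx":0,"wy":0,"wz":0.6,"tx":-0.1,"ty":0.11,"tz":-1.4,"gripper":0},{"wx":0,"wy":0,"wz":0.6,"tx":-0.1,"ty":0.11,"tz":-2.0,"gripper":0},{"wx":0,"wy":0,"wz":0.6,"tx":-0.1,"ty":0.11,"tz":-2.6,"gripper":0},{"wx":0,"wy":0,"wz":0.6,"tx":-0.1,"ty":0.11,"tz":-3.1,"gripper":0},{"wx":0,"wy":0,"wz":0.6,"tx":-0.1,"ty":0.11,"tz":-3.5,"gripper":0},{"wx":0,"wy":0,"wz":0.6,"tx":-0.1,"ty":0.11,"tz":-3.8,"gripper":0},{"wx":0,"wy":0,"wz":0.6,"tx":-0.1,"ty":0.11,"tz":-3.88,"gripper":0},{"wx":0,"wy":0,"wz":0.6,"tx":-0.1,"ty":0.11,"tz":-3.88,"gripper":0},{"wx":0,"wy":0,"wz":0.6,"tx":-0.1,"ty":0.11,"tz":-3.88,"gripper":0}]'
python3 wv.py w3
python3 - <<'E'
from plant import *
import cv2
cv2.imwrite("pics/s3.png",camera("side")["image"][:,:,::-1])
E
```

```text
time_s: 4.45
position: [0.4191, 0.275, 0.0526]
orientation: [[0.007, 0.001, 1.0], [-1.0, 0.0, 0.007], [-0.0, -1.0, 0.001]]
contact_force: [-0.9, -0.6, -0.7]
opening: 0.0853
4.45 [0.4191 0.275  0.0526] [[0.007, 0.001, 1.0], [-1.0, 0.0, 0.007], [-0.0, -1.0, 0.001]] 0.08532182588972308 [-0.9 -0.6 -0.7]
```

View pics/w3.png

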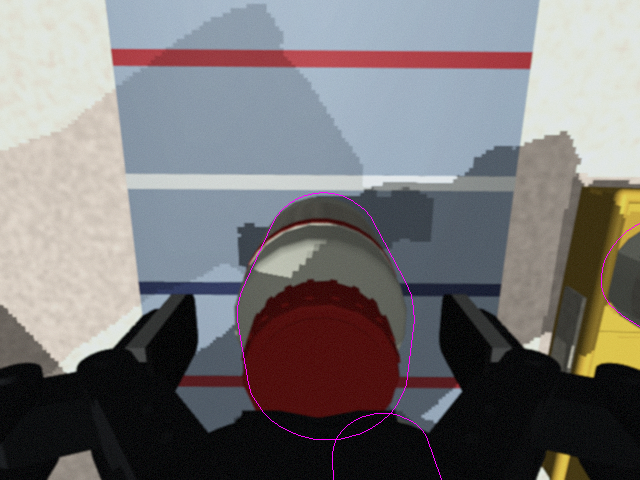

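View pics/s3.png

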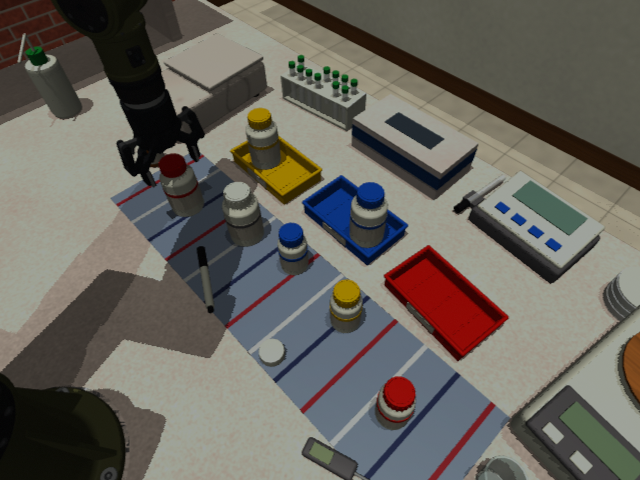

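Run:
```python
from h import *
from plant import *
c=camera("side");d=camera("scene");p=np.array(robot.get_state()["position"])
print(p)
for q in (c,d):
  print(proj(q,[p,p+[0,0,.019],p+[.0427,0,.013],p+[-.0427,0,.013],p+[0,0,.073],p+[0,0,.15],[.4214,.272,.118]]).round())
cv2.imwrite("pics/s4.png",cv2.resize(c["image"][80:240,60:270,::-1],(800,600)))
cv2.imwrite("pics/s5.png",cv2.resize(d["image"][130:330,380:630,::-1],(750,600)))
```

```text
[0.42012747 0.27462654 0.05309406]
[[179. 185.]
 [176. 178.]
 [196. 169.]
 [157. 192.]
 [168. 157.]
 [154. 121.]
 [170. 160.]]
[[472. 274.]
 [474. 266.]
 [463. 281.]
 [483. 257.]
 [480. 245.]
 [489. 211.]
 [477. 248.]]
```

View pics/s4.png

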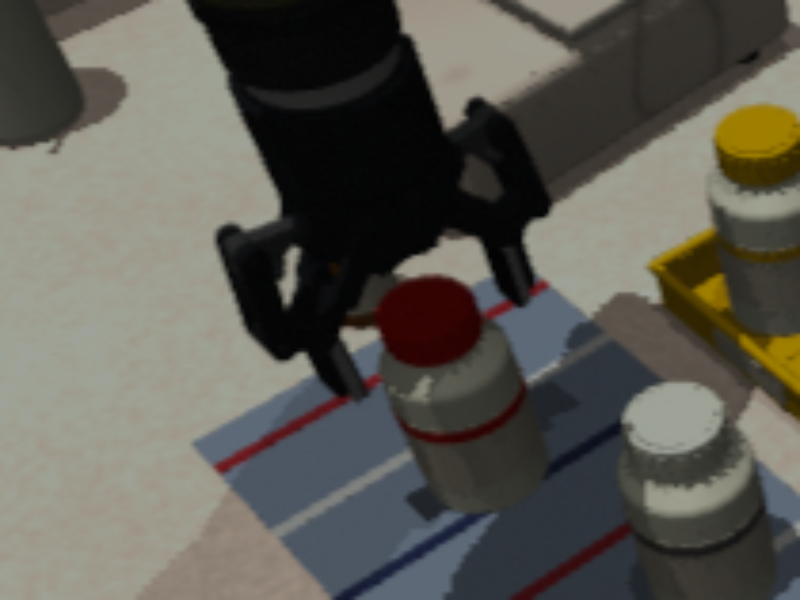

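View pics/s5.png

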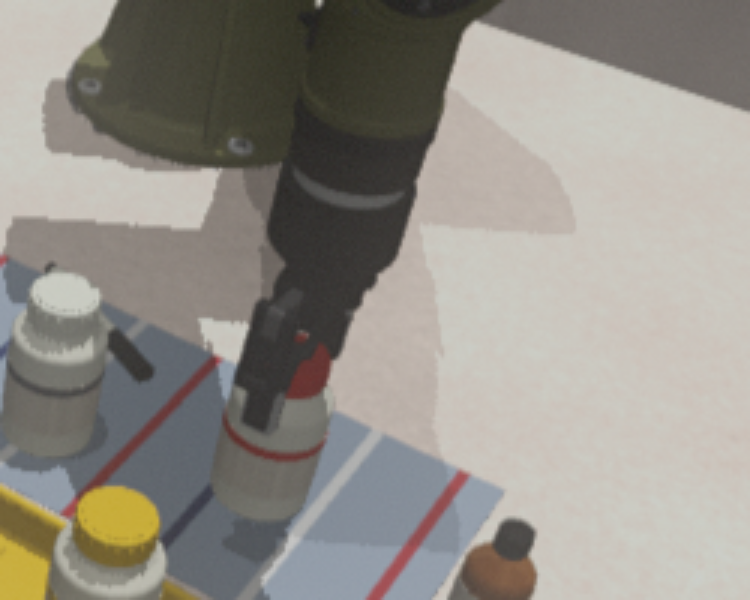

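Run:
```python
from h import *
from plant import *
c=camera("side");d=camera("scene");p=np.array(robot.get_state()["position"])
def dr(c,u,v):
    T=c["world_from_camera"];w=T[:3,:3]@np.array([(u-c["cx"])/c["fx"],-(v-c["cy"])/c["fy"],-1]);return T[:3,3],w/np.linalg.norm(w)
A=np.zeros((3,3));b=np.zeros(3)
R=[dr(c,196.5,160),dr(d,467,273)]
for o,w in R:
    M=np.eye(3)-np.outer(w,w);A+=M;b+=M@o
x=np.linalg.solve(A,b);print(x-p,[np.linalg.norm((np.eye(3)-np.outer(w,w))@(x-o)) for o,w in R])
```

```text
[0.04703654 0.00232695 0.0351993 ] [np.float64(0.0037660951097103234), np.float64(0.0037660951097104375)]
```

Run:
```python
from h import *
from plant import *
c=camera("side");p=np.array(robot.get_state()["position"])
for h in (.073,.083,.093,.103):
  print(h,proj(c,[p+[0,-.038,h],p+[-.0425,-.038,h],p+[.0425,-.038,h],p+[0,0,h]]).round().tolist())
im=cv2.resize(c["image"][110:200,120:240,::-1],(800,600),interpolation=cv2.INTER_CUBIC)
im=np.clip(im.astype(float)*2,0,255)
cv2.imwrite("pics/s6.png",im)
```

```text
0.073 [[179.0, 168.0], [158.0, 180.0], [200.0, 156.0], [168.0, 157.0]]
0.083 [[178.0, 163.0], [156.0, 176.0], [198.0, 152.0], [166.0, 153.0]]
0.093 [[176.0, 159.0], [154.0, 171.0], [197.0, 147.0], [164.0, 148.0]]
0.103 [[174.0, 155.0], [152.0, 167.0], [196.0, 143.0], [163.0, 144.0]][ WARN:0@2.106] global loadsave.cpp:1063 imwrite_ Unsupported depth image for selected encoder is fallbacked to CV_8U.
```

View pics/s6.png

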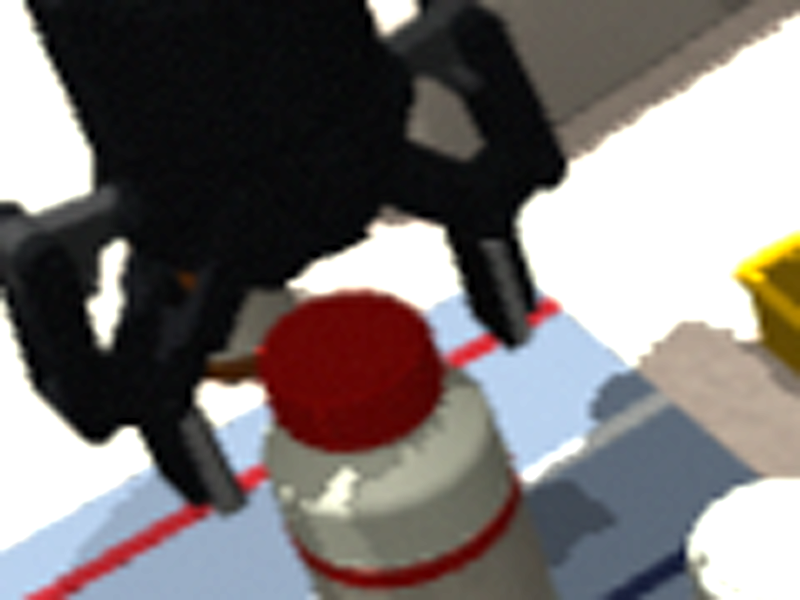

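```bash
python3 -m pendant '[{"wx":0,"wy":0,"wz":0,"tx":0.03,"ty":-0.06,"tz":-0.1,"gripper":0},{"wx":0,"wy":0,"wz":0,"tx":0.03,"ty":-0.06,"tz":-0.2,"gripper":0},{"wx":0,"wy":0,"wz":0,"tx":0.03,"ty":-0.06,"tz":-0.25,"gripper":0},{"wx":0,"wy":0,"wz":0,"tx":0.03,"ty":-0.06,"tz":-0.3,"gripper":0},{"wx":0,"wy":0,"wz":0,"tx":0.03,"ty":-0.06,"tz":-0.3,"gripper":0}]'
cat > sv.py <<'E'
import sys
from h import *
from plant import *
nm,u,v=sys.argv[1],int(sys.argv[2]),int(sys.argv[3])
c=camera("side");im=cv2.resize(c["image"][v:v+90,u:u+120,::-1],(800,600),interpolation=cv2.INTER_CUBIC)
cv2.imwrite(f"pics/{nm}.png",np.clip(im.astype(float)*2,0,255).astype(np.uint8))
E
python3 sv.py s7 120 110
```

```text
time_s: 5.22
position: [0.4207, 0.2714, 0.04]
orientation: [[0.005, 0.001, 1.0], [-1.0, -0.0, 0.005], [0.0, -1.0, 0.001]]
contact_force: [-0.8, -0.4, 0.1]
opening: 0.0852
```

View pics/s7.png

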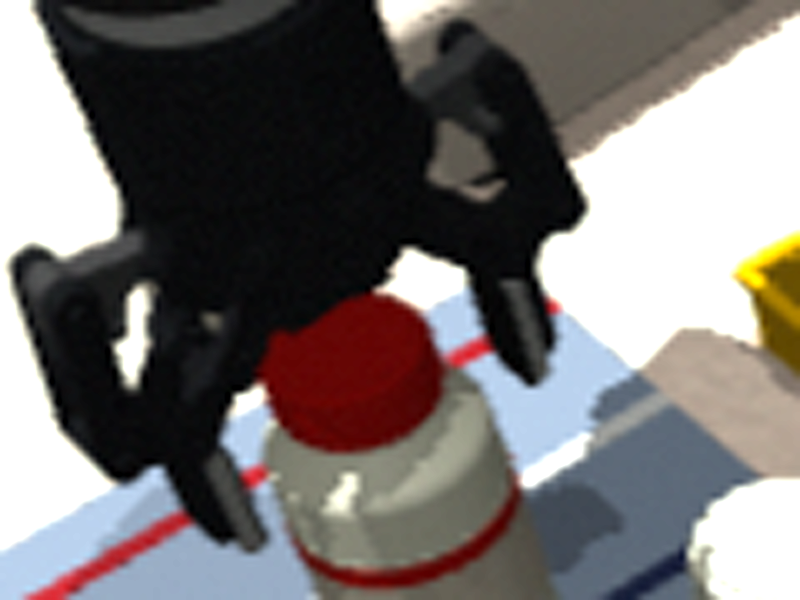

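```bash
python3 -m pendant '[{"wx":0,"wy":0,"wz":0,"tx":0,"ty":0,"tz":0,"gripper":0.15},{"wx":0,"wy":0,"wz":0,"tx":0,"ty":0,"tz":0,"gripper":0.3},{"wx":0,"wy":0,"wz":0,"tx":0,"ty":0,"tz":0,"gripper":0.6},{"wx":0,"wy":0,"wz":0,"tx":0,"ty":0,"tz":0,"gripper":1},{"wx":0,"wy":0,"wz":0,"tx":0,"ty":0,"tz":0,"gripper":1},{"wx":0,"wy":0,"wz":0,"tx":0,"ty":0,"tz":0,"gripper":1}]'
python3 sv.py s8 120 110; python3 wv.py w8
```

```text
time_s: 5.77
position: [0.4207, 0.2718, 0.0409]
orientation: [[0.005, 0.001, 1.0], [-1.0, 0.001, 0.005], [-0.001, -1.0, 0.001]]
contact_force: [-2.3, -0.7, 5.9]
opening: 0.0618
5.8167 [0.4206 0.2717 0.0409] [[0.005, 0.001, 1.0], [-1.0, 0.001, 0.005], [-0.001, -1.0, 0.001]] 0.06178334932257257 [-2.3 -0.3  6.1]
```

View pics/s8.png

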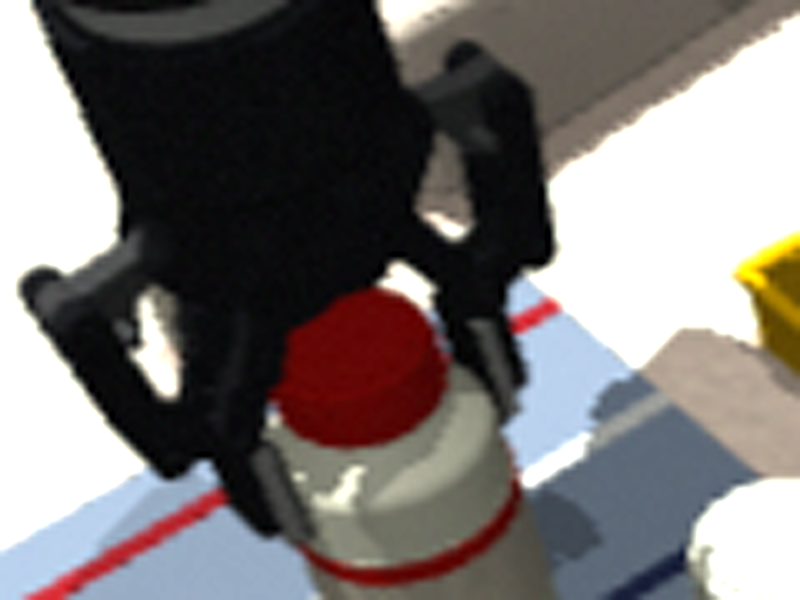

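View pics/w8.png

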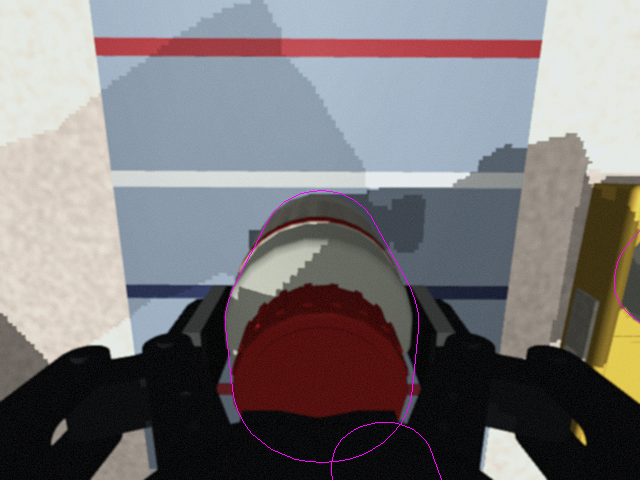

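```bash
python3 -m pendant '[{"wx":0,"wy":0,"wz":0,"tx":0,"ty":0,"tz":0,"gripper":0.1},{"wx":0,"wy":0,"wz":0,"tx":0,"ty":0,"tz":0,"gripper":0},{"wx":0,"wy":0,"wz":0,"tx":0,"ty":0,"tz":0,"gripper":0},{"wx":0,"wy":0,"wz":0,"tx":0,"ty":0,"tz":-0.05,"gripper":0},{"wx":0,"wy":0,"wz":0,"tx":0,"ty":0,"tz":-0.1,"gripper":0},{"wx":0,"wy":0,"wz":0,"tx":0,"ty":0,"tz":-0.15,"gripper":0},{"wx":0,"wy":0,"wz":0,"tx":0,"ty":0,"tz":-0.2,"gripper":0},{"wx":0,"wy":0,"wz":0,"tx":0,"ty":0,"tz":-0.2,"gripper":0}]'
python3 sv.py s9 120 110
```

```text
time_s: 6.53
position: [0.4203, 0.2715, 0.0323]
orientation: [[0.005, 0.0, 1.0], [-1.0, 0.0, 0.005], [-0.0, -1.0, 0.0]]
contact_force: [-0.3, -1.0, 0.3]
opening: 0.0853
```

View pics/s9.png

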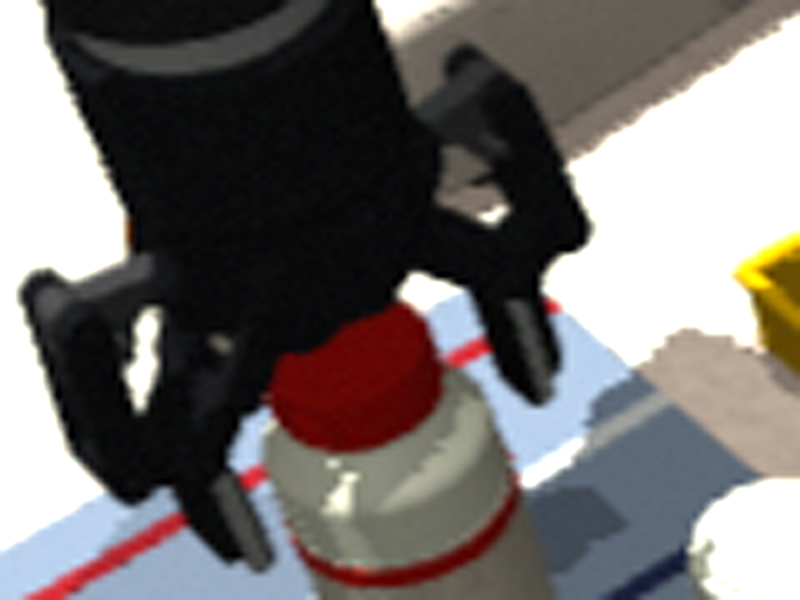

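```bash
python3 -m pendant '[{"wx":0,"wy":0,"wz":0,"tx":0,"ty":0,"tz":-0.05,"gripper":0},{"wx":0,"wy":0,"wz":0,"tx":0,"ty":0,"tz":-0.1,"gripper":0},{"wx":0,"wy":0,"wz":0,"tx":0,"ty":0,"tz":-0.12,"gripper":0},{"wx":0,"wy":0,"wz":0,"tx":0,"ty":0,"tz":-0.12,"gripper":0.15},{"wx":0,"wy":0,"wz":0,"tx":0,"ty":0,"tz":-0.12,"gripper":0.3},{"wx":0,"wy":0,"wz":0,"tx":0,"ty":0,"tz":-0.12,"gripper":0.6},{"wx":0,"wy":0,"wz":0,"tx":0,"ty":0,"tz":-0.12,"gripper":1},{"wx":0,"wy":0,"wz":0,"tx":0,"ty":0,"tz":-0.12,"gripper":1},{"wx":0,"wy":0,"wz":0,"tx":0,"ty":0,"tz":-0.12,"gripper":1}]'
python3 sv.py s10 120 110
```

```text
time_s: 7.33
position: [0.4202, 0.2717, 0.0281]
orientation: [[0.005, -0.0, 1.0], [-1.0, 0.0, 0.005], [-0.0, -1.0, -0.0]]
contact_force: [-2.9, -1.1, 5.8]
opening: 0.0622
```

View pics/s10.png

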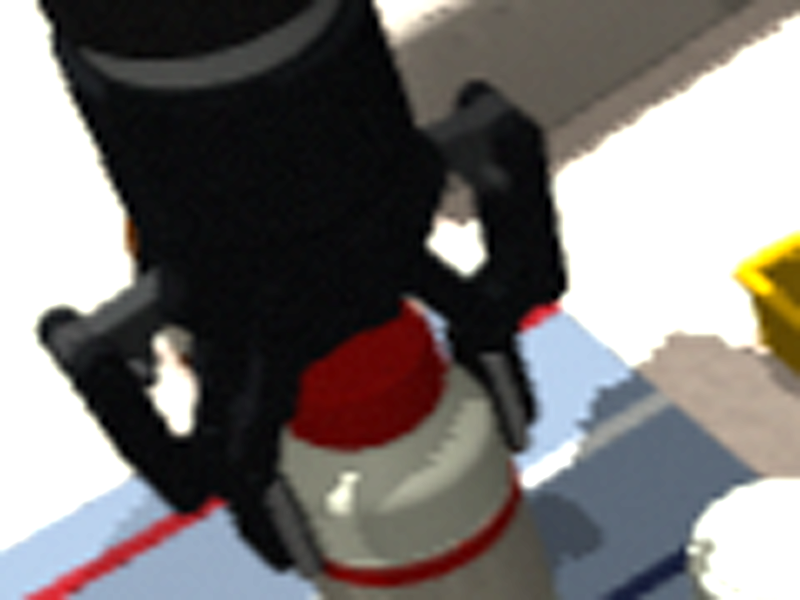

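```bash
python3 -m pendant '[{"wx":0,"wy":0,"wz":0,"tx":0,"ty":0,"tz":0.15,"gripper":1},{"wx":0,"wy":0,"wz":0,"tx":0,"ty":0,"tz":0.4,"gripper":1},{"wx":0,"wy":0,"wz":0,"tx":0,"ty":0,"tz":0.8,"gripper":1},{"wx":0,"wy":0,"wz":0,"tx":0,"ty":0,"tz":1.3,"gripper":1},{"wx":0,"wy":0,"wz":0,"tx":0,"ty":0,"tz":1.8,"gripper":1},{"wx":0,"wy":0,"wz":0,"tx":0,"ty":0,"tz":2.3,"gripper":1},{"wx":0,"wy":0,"wz":0,"tx":0,"ty":0,"tz":2.8,"gripper":1},{"wx":0,"wy":0,"wz":0,"tx":0,"ty":0,"tz":3.2,"gripper":1},{"wx":0,"wy":0,"wz":0,"tx":0,"ty":0,"tz":3.5,"gripper":1},{"wx":0,"wy":0,"wz":0,"tx":0,"ty":0,"tz":3.6,"gripper":1},{"wx":0,"wy":0,"wz":0,"tx":0,"ty":0,"tz":3.6,"gripper":1}]'
python3 wv.py w11
python3 - <<'E'
from plant import *
import cv2
cv2.imwrite("pics/sc11.png",camera("scene")["image"][:,:,::-1])
E
```

```text
time_s: 8.3
position: [0.421, 0.2721, 0.1735]
orientation: [[0.005, 0.002, 1.0], [-1.0, 0.002, 0.005], [-0.002, -1.0, 0.002]]
contact_force: [-0.0, 0.5, -2.2]
opening: 0.0623
8.3 [0.421  0.2721 0.1735] [[0.005, 0.002, 1.0], [-1.0, 0.002, 0.005], [-0.002, -1.0, 0.002]] 0.06229834760297968 [-0.   0.5 -2.2]
```

View pics/w11.png

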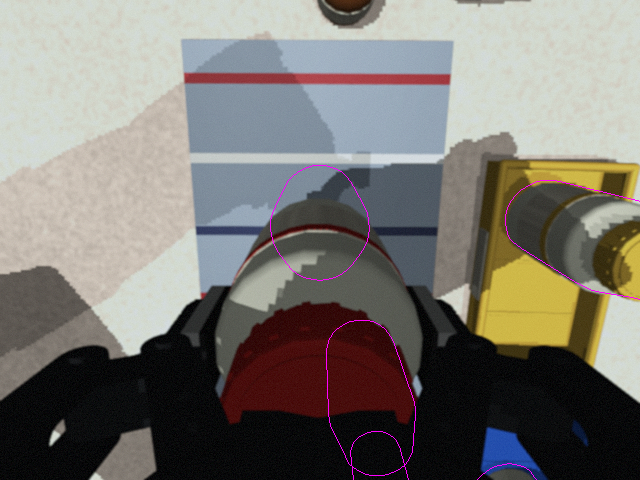

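View pics/sc11.png

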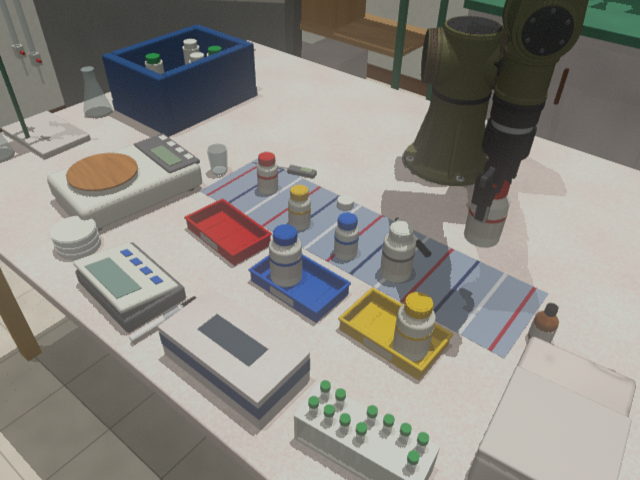

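```bash
python3 -m pendant '[{"wx":0,"wy":0,"wz":0,"tx":0.1,"ty":-0.3,"tz":0,"gripper":1},{"wx":0,"wy":0,"wz":0,"tx":0.35,"ty":-0.8,"tz":0,"gripper":1},{"wx":0,"wy":0,"wz":0,"tx":0.65,"ty":-1.5,"tz":0,"gripper":1},{"wx":0,"wy":0,"wz":0,"tx":0.95,"ty":-2.2,"tz":0,"gripper":1},{"wx":0,"wy":0,"wz":0,"tx":1.25,"ty":-2.9,"tz":0,"gripper":1},{"wx":0,"wy":0,"wz":0,"tx":1.55,"ty":-3.6,"tz":0,"gripper":1},{"wx":0,"wy":0,"wz":0,"tx":1.85,"ty":-4.3,"tz":0,"gripper":1},{"wx":0,"wy":0,"wz":0,"tx":2.15,"ty":-5.0,"tz":0,"gripper":1},{"wx":0,"wy":0,"wz":0,"tx":2.45,"ty":-5.7,"tz":0,"gripper":1},{"wx":0,"wy":0,"wz":0,"tx":2.75,"ty":-6.4,"tz":0,"gripper":1},{"wx":0,"wy":0,"wz":0,"tx":2.95,"ty":-6.9,"tz":0,"gripper":1},{"wx":0,"wy":0,"wz":0,"tx":3.05,"ty":-7.1,"tz":0,"gripper":1}]'
```

```text
time_s: 9.4
position: [0.5418, -0.0161, 0.1704]
orientation: [[0.002, -0.002, 1.0], [-1.0, -0.001, 0.002], [0.001, -1.0, -0.002]]
contact_force: [0.2, 0.1, -1.9]
opening: 0.0626
```

```bash
python3 -m pendant '[{"wx":0,"wy":0,"wz":0,"tx":0.2,"ty":-0.5,"tz":0.1,"gripper":1},{"wx":0,"wy":0,"wz":0,"tx":0.5,"ty":-1.2,"tz":0.1,"gripper":1},{"wx":0,"wy":0,"wz":0,"tx":0.8,"ty":-1.9,"tz":0.1,"gripper":1},{"wx":0,"wy":0,"wz":0,"tx":1.1,"ty":-2.6,"tz":0,"gripper":1},{"wx":0,"wy":0,"wz":0,"tx":1.35,"ty":-3.3,"tz":0,"gripper":1},{"wx":0,"wy":0,"wz":0,"tx":1.55,"ty":-3.8,"tz":0,"gripper":1},{"wx":0,"wy":0,"wz":0,"tx":1.6,"ty":-4.0,"tz":0,"gripper":1},{"wx":0,"wy":0,"wz":0,"tx":1.6,"ty":-4.02,"tz":-0.4,"gripper":1},{"wx":0,"wy":0,"wz":0,"tx":1.6,"ty":-4.02,"tz":-0.9,"gripper":1},{"wx":0,"wy":0,"wz":0,"tx":1.6,"ty":-4.02,"tz":-1.4,"gripper":1},{"wx":0,"wy":0,"wz":0,"tx":1.6,"ty":-4.02,"tz":-1.8,"gripper":1},{"wx":0,"wy":0,"wz":0,"tx":1.6,"ty":-4.02,"tz":-1.9,"gripper":1}]'
python3 wv.py w12
python3 - <<'E'
from plant import *
import cv2
cv2.imwrite("pics/sd12.png",camera("side")["image"][:,:,::-1])
E
```

```text
time_s: 10.4
position: [0.6027, -0.1754, 0.0906]
orientation: [[0.002, -0.008, 1.0], [-1.0, 0.001, 0.002], [-0.001, -1.0, -0.008]]
contact_force: [-0.8, 1.3, -2.8]
opening: 0.0624
10.4 [ 0.6027 -0.1754  0.0906] [[0.002, -0.008, 1.0], [-1.0, 0.001, 0.002], [-0.001, -1.0, -0.008]] 0.06241020490898607 [-0.8  1.3 -2.8]
```

View pics/w12.png

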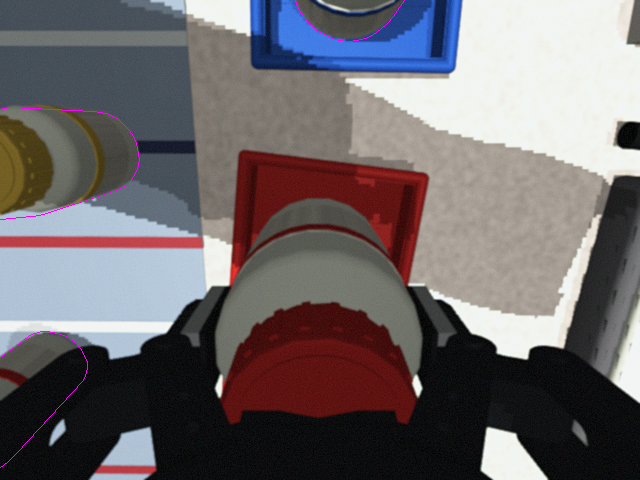

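View pics/sd12.png

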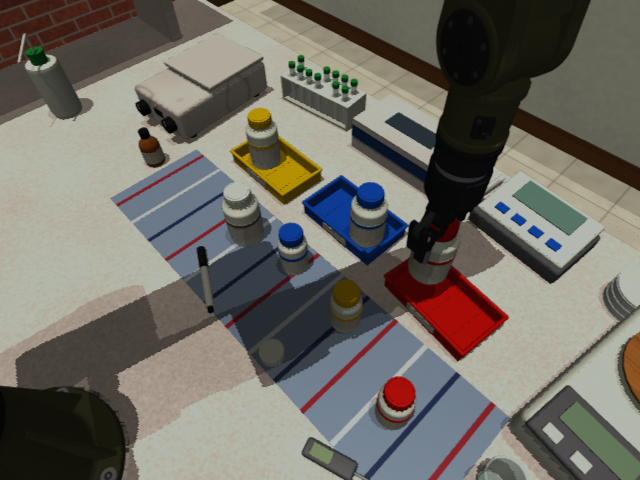

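```bash
python3 -m pendant '[{"wx":0,"wy":0,"wz":0,"tx":0.08,"ty":-0.05,"tz":-0.3,"gripper":1},{"wx":0,"wy":0,"wz":0,"tx":0.08,"ty":-0.05,"tz":-0.6,"gripper":1},{"wx":0,"wy":0,"wz":0,"tx":0.08,"ty":-0.05,"tz":-0.9,"gripper":1},{"wx":0,"wy":0,"wz":0,"tx":0.08,"ty":-0.05,"tz":-1.1,"gripper":1},{"wx":0,"wy":0,"wz":0,"tx":0.08,"ty":-0.05,"tz":-1.25,"gripper":1},{"wx":0,"wy":0,"wz":0,"tx":0.08,"ty":-0.05,"tz":-1.35,"gripper":1},{"wx":0,"wy":0,"wz":0,"tx":0.08,"ty":-0.05,"tz":-1.42,"gripper":1},{"wx":0,"wy":0,"wz":0,"tx":0.08,"ty":-0.05,"tz":-1.44,"gripper":1},{"wx":0,"wy":0,"wz":0,"tx":0.08,"ty":-0.05,"tz":-1.44,"gripper":1}]'
python3 wv.py w13
```

```text
time_s: 11.25
position: [0.6075, -0.178, 0.0354]
orientation: [[0.002, -0.005, 1.0], [-1.0, -0.0, 0.002], [0.0, -1.0, -0.005]]
contact_force: [0.1, 1.0, -3.1]
opening: 0.0622
11.25 [ 0.6075 -0.178   0.0354] [[0.002, -0.005, 1.0], [-1.0, -0.0, 0.002], [0.0, -1.0, -0.005]] 0.062192292585679716 [ 0.1  1.  -3.1]
```

```bash
python3 -m pendant '[{"wx":0,"wy":-0.3,"wz":0,"tx":-0.03,"ty":0,"tz":-0.04,"gripper":1},{"wx":0,"wy":-0.3,"wz":0,"tx":-0.03,"ty":0,"tz":-0.08,"gripper":1},{"wx":0,"wy":-0.3,"wz":0,"tx":-0.03,"ty":0,"tz":-0.1,"gripper":1},{"wx":0,"wy":-0.3,"wz":0,"tx":-0.03,"ty":0,"tz":-0.1,"gripper":1}]'
```

```text
time_s: 11.63
position: [0.6065, -0.1782, 0.0322]
orientation: [[0.002, 0.001, 1.0], [-1.0, -0.0, 0.002], [0.0, -1.0, 0.001]]
contact_force: [-1.4, -0.1, 1.7]
opening: 0.062
```

```bash
python3 -m pendant '[{"wx":0,"wy":0,"wz":0,"tx":0,"ty":0,"tz":0,"gripper":0.2},{"wx":0,"wy":0,"wz":0,"tx":0,"ty":0,"tz":0,"gripper":0.1},{"wx":0,"wy":0,"wz":0,"tx":0,"ty":0,"tz":0,"gripper":0},{"wx":0,"wy":0,"wz":0,"tx":0,"ty":0,"tz":0,"gripper":0},{"wx":0,"wy":0,"wz":0,"tx":0,"ty":0,"tz":0,"gripper":0},{"wx":0,"wy":0,"wz":0,"tx":0,"ty":0,"tz":0.3,"gripper":0},{"wx":0,"wy":0,"wz":0,"tx":0,"ty":0,"tz":0.9,"gripper":0},{"wx":0,"wy":0,"wz":0,"tx":0,"ty":0,"tz":1.7,"gripper":0},{"wx":0,"wy":0,"wz":0,"tx":0,"ty":0,"tz":2.6,"gripper":0},{"wx":0,"wy":0,"wz":0,"tx":0,"ty":0,"tz":3.3,"gripper":0},{"wx":0,"wy":0,"wz":0,"tx":0,"ty":0,"tz":3.5,"gripper":0},{"wx":0,"wy":0,"wz":0,"tx":0,"ty":0,"tz":3.5,"gripper":0}]'
python3 wv.py w14
python3 - <<'E'
from plant import *
import cv2
cv2.imwrite("pics/sd14.png",camera("side")["image"][:,:,::-1])
E
```

```text
time_s: 12.63
position: [0.6088, -0.1788, 0.1764]
orientation: [[0.002, 0.007, 1.0], [-1.0, -0.002, 0.002], [0.002, -1.0, 0.007]]
contact_force: [-0.1, -0.8, -0.2]
opening: 0.0855
12.6333 [ 0.6088 -0.1788  0.1764] [[0.002, 0.007, 1.0], [-1.0, -0.002, 0.002], [0.002, -1.0, 0.007]] 0.08548615177388896 [-0.1 -0.8 -0.2]
```

View pics/sd14.png

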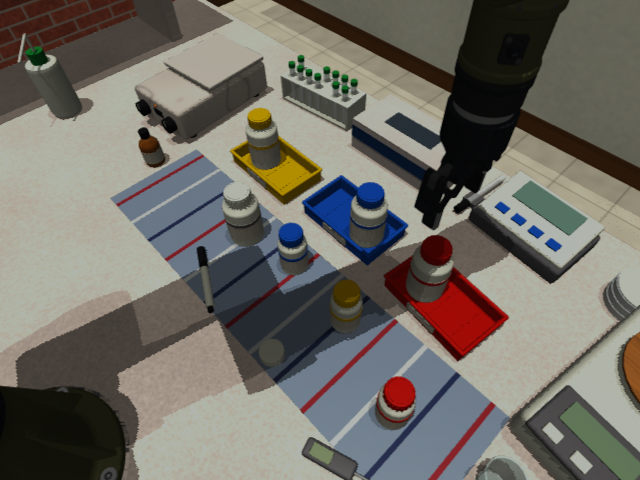

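```bash
python3 -m pendant '[{"wx":0,"wy":0,"wz":0,"tx":-0.8,"ty":-0.4,"tz":0,"gripper":0},{"wx":0,"wy":0,"wz":0,"tx":-1.6,"ty":-0.8,"tz":0,"gripper":0},{"wx":0,"wy":0,"wz":0,"tx":-2.4,"ty":-1.2,"tz":0,"gripper":0},{"wx":0,"wy":0,"wz":0,"tx":-3.2,"ty":-1.6,"tz":0,"gripper":0},{"wx":0,"wy":0,"wz":0,"tx":-4.0,"ty":-2,"tz":0,"gripper":0},{"wx":0,"wy":0,"wz":0,"tx":-4.7,"ty":-2.35,"tz":0,"gripper":0},{"wx":0,"wy":0,"wz":0,"tx":-5.0,"ty":-2.48,"tz":0,"gripper":0},{"wx":0,"wy":0,"wz":0,"tx":-5.0,"ty":-2.48,"tz":0,"gripper":0},{"wx":0,"wy":0,"wz":0,"tx":-5.0,"ty":-2.48,"tz":0,"gripper":0}]'
python3 wv.py w15
```

```text
time_s: 13.48
position: [0.4058, -0.277, 0.1709]
orientation: [[0.001, -0.0, 1.0], [-1.0, 0.001, 0.001], [-0.001, -1.0, -0.0]]
contact_force: [-0.2, 0.4, 0.2]
opening: 0.0856
13.4833 [ 0.4058 -0.277   0.1709] [[0.001, -0.0, 1.0], [-1.0, 0.001, 0.001], [-0.001, -1.0, -0.0]] 0.08558367750998101 [-0.2  0.4  0.2]
```

View pics/w15.png

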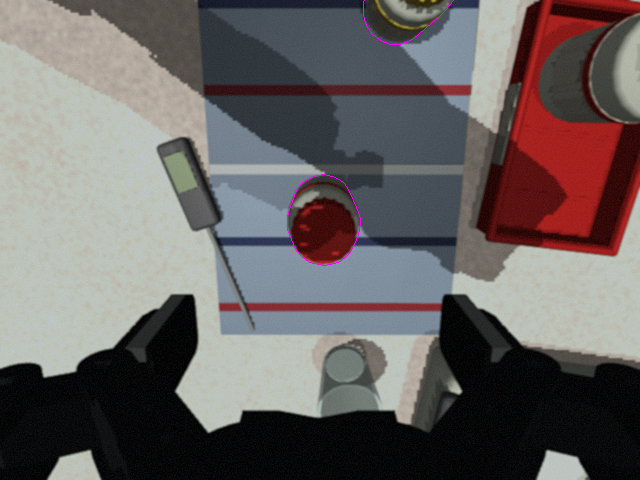

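Run:
```python
from h import *
from plant import *
s=robot.get_state();c=camera("wrist");T=wristT(s,c)
for r,q in ((365,346),(340,346),(380,440),(345,430)): print(r,q,ray(c,r,q,0,T).round(3))
d=camera("scene")
for r,q in ((172,218),(147,218)): print(ray(d,r,q,0).round(3))
print(proj(d,[[.41,-.37,0],[.41,-.37,.05]]))
cv2.imwrite("pics/sc15.png",cv2.resize(d["image"][100:260,130:330,::-1],(750,600)))
```

```text
365 346 [ 0.433 -0.433  0.   ]
340 346 [ 0.432 -0.407  0.   ]
380 440 [ 0.523 -0.449  0.   ]
345 430 [ 0.511 -0.412  0.   ]
[ 0.436 -0.427  0.   ]
[ 0.349 -0.52   0.   ]
[[240.78842364 175.61369454]
 [239.2857506  158.72025919]]
```

View pics/sc15.png

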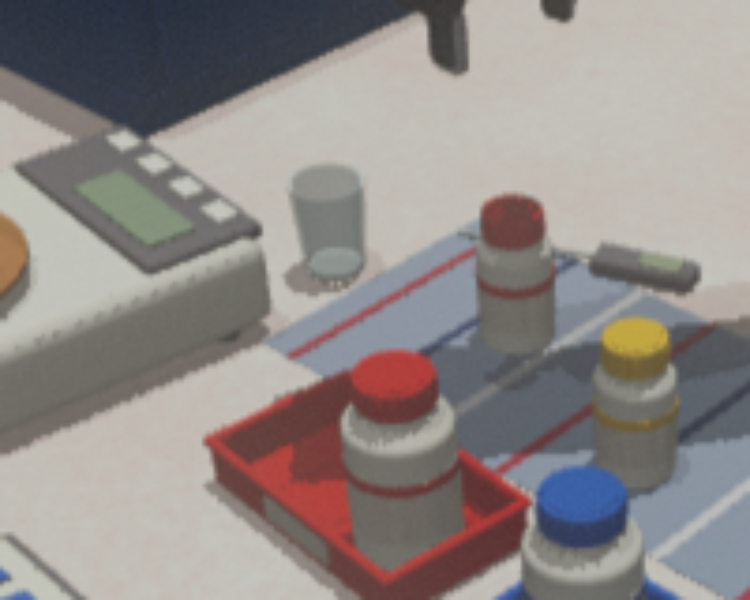

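```bash
python3 -m pendant '[{"wx":0,"wy":0,"wz":0,"tx":0.08,"ty":-0.02,"tz":-0.3,"gripper":0},{"wx":0,"wy":0,"wz":0,"tx":0.08,"ty":-0.02,"tz":-0.9,"gripper":0},{"wx":0,"wy":0,"wz":0,"tx":0.08,"ty":-0.02,"tz":-1.6,"gripper":0},{"wx":0,"wy":0,"wz":0,"tx":0.08,"ty":-0.02,"tz":-2.2,"gripper":0},{"wx":0,"wy":0,"wz":0,"tx":0.08,"ty":-0.02,"tz":-2.8,"gripper":0},{"wx":0,"wy":0,"wz":0,"tx":0.08,"ty":-0.02,"tz":-3.2,"gripper":0},{"wx":0,"wy":0,"wz":0,"tx":0.08,"ty":-0.02,"tz":-3.5,"gripper":0},{"wx":0,"wy":0,"wz":0,"tx":0.08,"ty":-0.02,"tz":-3.7,"gripper":0},{"wx":0,"wy":0,"wz":0,"tx":0.08,"ty":-0.02,"tz":-3.82,"gripper":0},{"wx":0,"wy":0,"wz":0,"tx":0.08,"ty":-0.02,"tz":-3.82,"gripper":0}]'; python3 sv.py s16 330 340
```

```text
time_s: 14.47
position: [0.4106, -0.2769, 0.0178]
orientation: [[0.004, -0.001, 1.0], [-1.0, 0.001, 0.004], [-0.001, -1.0, -0.001]]
contact_force: [-0.5, 0.2, -0.4]
opening: 0.0856
```

View pics/s16.png

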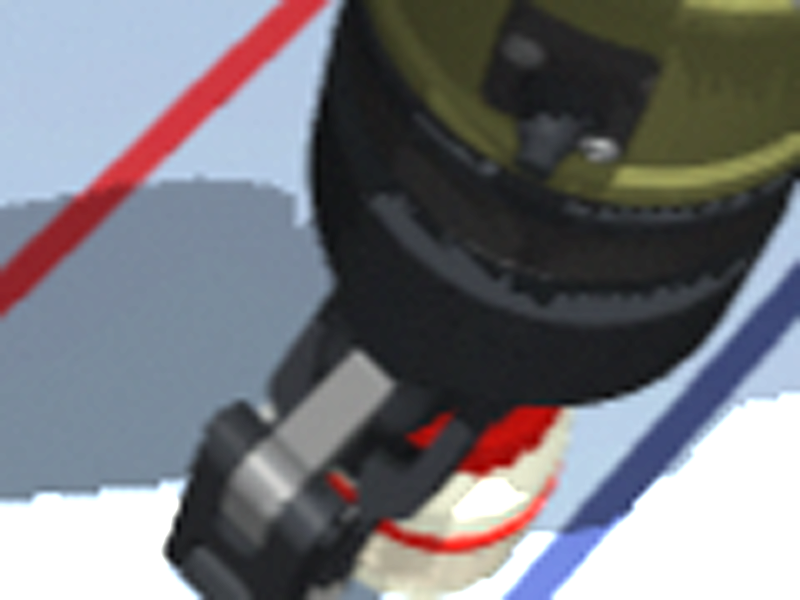

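```bash
python3 -m pendant '[{"wx":0,"wy":0,"wz":0,"tx":-0.03,"ty":-0.02,"tz":0,"gripper":0.2},{"wx":0,"wy":0,"wz":0,"tx":-0.03,"ty":-0.02,"tz":0,"gripper":0.35},{"wx":0,"wy":0,"wz":0,"tx":-0.03,"ty":-0.02,"tz":0,"gripper":0.6},{"wx":0,"wy":0,"wz":0,"tx":-0.03,"ty":-0.02,"tz":0,"gripper":1},{"wx":0,"wy":0,"wz":0,"tx":-0.03,"ty":-0.02,"tz":0,"gripper":1},{"wx":0,"wy":0,"wz":0,"tx":-0.03,"ty":-0.02,"tz":0,"gripper":1},{"wx":0,"wy":0,"wz":0,"tx":-0.03,"ty":-0.02,"tz":0,"gripper":1}]'; python3 wv.py w17
```

```text
time_s: 15.1
position: [0.4101, -0.2786, 0.0196]
orientation: [[0.004, 0.001, 1.0], [-1.0, -0.001, 0.004], [0.001, -1.0, 0.001]]
contact_force: [-1.8, -0.3, 5.8]
opening: 0.0478
15.1 [ 0.4101 -0.2786  0.0196] [[0.004, 0.001, 1.0], [-1.0, -0.001, 0.004], [0.001, -1.0, 0.001]] 0.04783311198458433 [-1.8 -0.3  5.8]
```

View pics/w17.png

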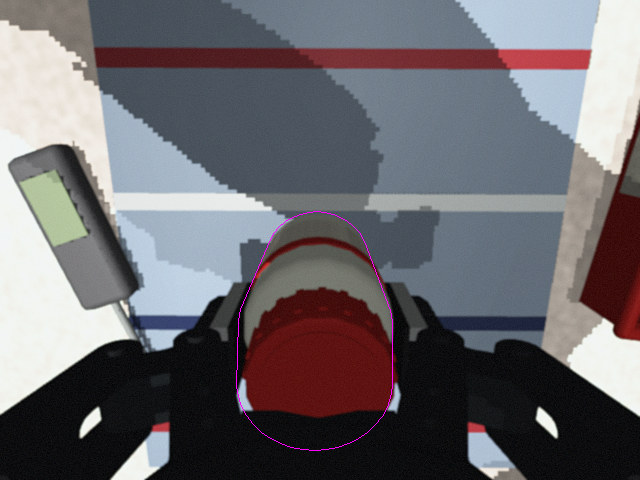

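```bash
python3 -m pendant '[{"wx":0,"wy":0,"wz":0,"tx":0,"ty":0,"tz":0.2,"gripper":1},{"wx":0,"wy":0,"wz":0,"tx":0,"ty":0,"tz":0.6,"gripper":1},{"wx":0,"wy":0,"wz":0,"tx":0,"ty":0,"tz":1.2,"gripper":1},{"wx":0,"wy":0,"wz":0,"tx":0.2,"ty":0,"tz":1.8,"gripper":1},{"wx":0,"wy":0,"wz":0,"tx":0.7,"ty":0.05,"tz":2.2,"gripper":1},{"wx":0,"wy":0,"wz":0,"tx":1.4,"ty":0.1,"tz":2.3,"gripper":1},{"wx":0,"wy":0,"wz":0,"tx":2.2,"ty":0.2,"tz":2.3,"gripper":1},{"wx":0,"wy":0,"wz":0,"tx":3.0,"ty":0.3,"tz":2.3,"gripper":1},{"wx":0,"wy":0,"wz":0,"tx":3.7,"ty":0.4,"tz":2.3,"gripper":1},{"wx":0,"wy":0,"wz":0,"tx":4.3,"ty":0.43,"tz":2.3,"gripper":1},{"wx":0,"wy":0,"wz":0,"tx":4.6,"ty":0.44,"tz":2.3,"gripper":1},{"wx":0,"wy":0,"wz":0,"tx":4.62,"ty":0.44,"tz":2.3,"gripper":1}]'; python3 wv.py w18
```

```text
time_s: 16.15
position: [0.5976, -0.2606, 0.1119]
orientation: [[0.006, 0.003, 1.0], [-1.0, -0.001, 0.006], [0.001, -1.0, 0.003]]
contact_force: [0.4, -0.2, -1.0]
opening: 0.0485
16.15 [ 0.5976 -0.2606  0.1119] [[0.006, 0.003, 1.0], [-1.0, -0.001, 0.006], [0.001, -1.0, 0.003]] 0.04846524892538842 [ 0.4 -0.2 -1. ]
```

View pics/w18.png

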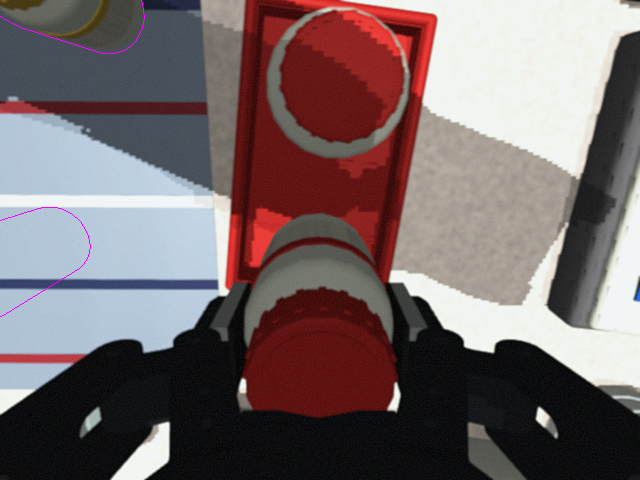

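```bash
python3 -m pendant '[{"wx":0,"wy":0,"wz":0,"tx":-0.05,"ty":0,"tz":-0.3,"gripper":1},{"wx":0,"wy":0,"wz":0,"tx":-0.05,"ty":0,"tz":-0.7,"gripper":1},{"wx":0,"wy":0,"wz":0,"tx":-0.05,"ty":0,"tz":-1.1,"gripper":1},{"wx":0,"wy":0,"wz":0,"tx":-0.05,"ty":0,"tz":-1.5,"gripper":1},{"wx":0,"wy":0,"wz":0,"tx":-0.05,"ty":0,"tz":-1.8,"gripper":1},{"wx":0,"wy":0,"wz":0,"tx":-0.05,"ty":0,"tz":-2.0,"gripper":1},{"wx":0,"wy":0,"wz":0,"tx":-0.05,"ty":0,"tz":-2.1,"gripper":1},{"wx":0,"wy":0,"wz":0,"tx":-0.05,"ty":0,"tz":-2.17,"gripper":1},{"wx":0,"wy":0,"wz":0,"tx":-0.05,"ty":0,"tz":-2.2,"gripper":1},{"wx":0,"wy":0,"wz":0,"tx":-0.05,"ty":0,"tz":-2.22,"gripper":1},{"wx":0,"wy":0,"wz":0,"tx":-0.05,"ty":0,"tz":-2.22,"gripper":1}]'
```

```text
time_s: 17.12
position: [0.5944, -0.261, 0.0237]
orientation: [[0.005, 0.002, 1.0], [-1.0, -0.001, 0.005], [0.001, -1.0, 0.002]]
contact_force: [0.4, -0.3, -1.7]
opening: 0.048
```

Not yet touching (force −1.7 N, about the bottle's weight). I'll lower a little further.

```bash
python3 -m pendant '[{"wx":0,"wy":0,"wz":0,"tx":0,"ty":0,"tz":-0.03,"gripper":1},{"wx":0,"wy":0,"wz":0,"tx":0,"ty":0,"tz":-0.05,"gripper":1},{"wx":0,"wy":0,"wz":0,"tx":0,"ty":0,"tz":-0.05,"gripper":1}]'
```

```text
time_s: 17.37
position: [0.5946, -0.2612, 0.0236]
orientation: [[0.005, 0.003, 1.0], [-1.0, -0.002, 0.005], [0.002, -1.0, 0.003]]
contact_force: [-5.6, 2.3, 8.8]
opening: 0.0479
```

```bash
python3 -m pendant '[{"wx":0,"wy":0,"wz":0,"tx":0,"ty":0,"tz":0.01,"gripper":0.35},{"wx":0,"wy":0,"wz":0,"tx":0,"ty":0,"tz":0.02,"gripper":0.2},{"wx":0,"wy":0,"wz":0,"tx":0,"ty":0,"tz":0.02,"gripper":0},{"wx":0,"wy":0,"wz":0,"tx":0,"ty":0,"tz":0.02,"gripper":0},{"wx":0,"wy":0,"wz":0,"tx":0,"ty":0,"tz":0.02,"gripper":0},{"wx":0,"wy":0,"wz":0,"tx":0,"ty":0,"tz":0.3,"gripper":0},{"wx":0,"wy":0,"wz":0,"tx":0,"ty":0,"tz":0.9,"gripper":0},{"wx":0,"wy":0,"wz":0,"tx":0,"ty":0,"tz":1.7,"gripper":0},{"wx":0,"wy":0,"wz":0,"tx":0,"ty":0,"tz":2.6,"gripper":0},{"wx":0,"wy":0,"wz":0,"tx":0,"ty":0,"tz":3.4,"gripper":0},{"wx":0,"wy":0,"wz":0,"tx":0,"ty":0,"tz":3.7,"gripper":0},{"wx":0,"wy":0,"wz":0,"tx":0,"ty":0,"tz":3.7,"gripper":0}]'
python3 wv.py w19
```

```text
time_s: 18.37
position: [0.5971, -0.2623, 0.1767]
orientation: [[0.005, 0.01, 1.0], [-1.0, -0.005, 0.005], [0.005, -1.0, 0.01]]
contact_force: [0.2, -0.7, -0.6]
opening: 0.0854
18.3667 [ 0.5971 -0.2623  0.1767] [[0.005, 0.01, 1.0], [-1.0, -0.005, 0.005], [0.005, -1.0, 0.01]] 0.08543567970898867 [ 0.2 -0.7 -0.6]
```

View pics/w19.png

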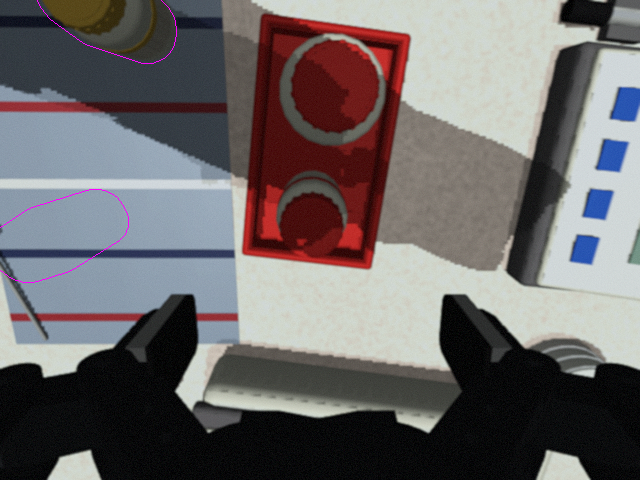

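```bash
python3 -m pendant '[{"wx":0,"wy":0.5,"wz":0,"tx":-0.5,"ty":0.5,"tz":0,"gripper":0},{"wx":0,"wy":0.5,"wz":0,"tx":-1.1,"ty":1.1,"tz":0,"gripper":0},{"wx":0,"wy":0.5,"wz":0,"tx":-1.7,"ty":1.7,"tz":0,"gripper":0},{"wx":0,"wy":0.5,"wz":0,"tx":-2.3,"ty":2.3,"tz":0,"gripper":0},{"wx":0,"wy":0.5,"wz":0,"tx":-2.9,"ty":2.9,"tz":0,"gripper":0},{"wx":0,"wy":0.5,"wz":0,"tx":-3.3,"ty":3.3,"tz":0,"gripper":0},{"wx":0,"wy":0.5,"wz":0,"tx":-3.34,"ty":3.35,"tz":0,"gripper":0},{"wx":0,"wy":0.5,"wz":0,"tx":-3.34,"ty":3.35,"tz":0,"gripper":0},{"wx":0,"wy":0.5,"wz":0,"tx":-3.34,"ty":3.35,"tz":0,"gripper":0}]'
python3 wv.py w20
```

```text
time_s: 19.17
position: [0.4622, -0.1278, 0.1731]
orientation: [[0.005, -0.003, 1.0], [-1.0, -0.003, 0.005], [0.003, -1.0, -0.003]]
contact_force: [-0.1, -0.4, 0.3]
opening: 0.0855
19.1667 [ 0.4622 -0.1278  0.1731] [[0.005, -0.003, 1.0], [-1.0, -0.003, 0.005], [0.003, -1.0, -0.003]] 0.08553912501434703 [-0.1 -0.4  0.3]
```

View pics/w20.png

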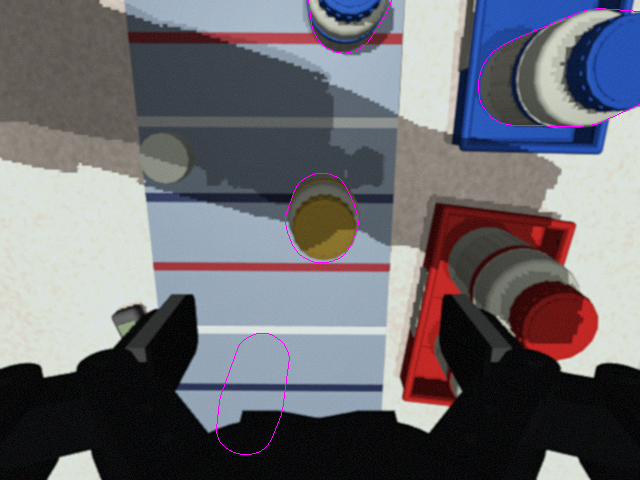

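```bash
python3 -m pendant '[{"wx":0,"wy":-0.1,"wz":0,"tx":0.02,"ty":-0.01,"tz":-0.3,"gripper":0},{"wx":0,"wy":-0.1,"wz":0,"tx":0.02,"ty":-0.01,"tz":-0.9,"gripper":0},{"wx":0,"wy":-0.1,"wz":0,"tx":0.02,"ty":-0.01,"tz":-1.6,"gripper":0},{"wx":0,"wy":-0.1,"wz":0,"tx":0.02,"ty":-0.01,"tz":-2.2,"gripper":0},{"wx":0,"wy":-0.1,"wz":0,"tx":0.02,"ty":-0.01,"tz":-2.8,"gripper":0},{"wx":0,"wy":-0.1,"wz":0,"tx":0.02,"ty":-0.01,"tz":-3.2,"gripper":0},{"wx":0,"wy":-0.1,"wz":0,"tx":0.02,"ty":-0.01,"tz":-3.5,"gripper":0},{"wx":0,"wy":-0.1,"wz":0,"tx":0.02,"ty":-0.01,"tz":-3.75,"gripper":0},{"wx":0,"wy":-0.1,"wz":0,"tx":0.02,"ty":-0.01,"tz":-3.88,"gripper":0},{"wx":0,"wy":-0.1,"wz":0,"tx":0.02,"ty":-0.01,"tz":-3.88,"gripper":0}]'; python3 wv.py w21
```

```text
time_s: 20.05
position: [0.463, -0.1288, 0.0168]
orientation: [[0.004, -0.002, 1.0], [-1.0, -0.003, 0.004], [0.003, -1.0, -0.002]]
contact_force: [-0.4, -0.0, -0.5]
opening: 0.0852
20.05 [ 0.463  -0.1288  0.0168] [[0.004, -0.002, 1.0], [-1.0, -0.003, 0.004], [0.003, -1.0, -0.002]] 0.08521168238265817 [-0.4 -0.  -0.5]
```

View pics/w21.png

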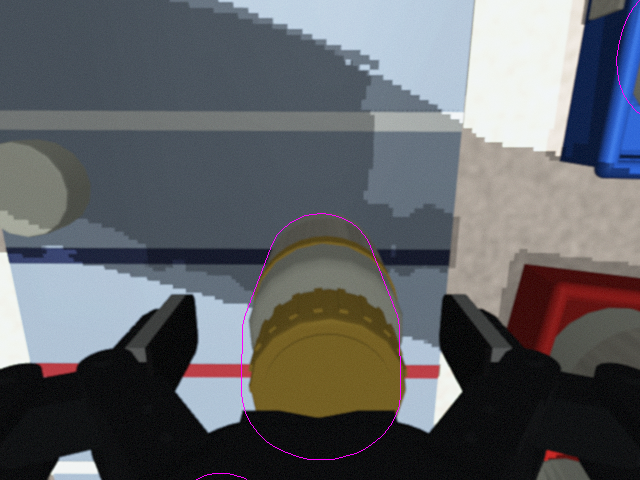

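```bash
python3 -m pendant '[{"wx":0,"wy":0,"wz":0,"tx":0.04,"ty":0,"tz":0.03,"gripper":0.2},{"wx":0,"wy":0,"wz":0,"tx":0.04,"ty":0,"tz":0.03,"gripper":0.35},{"wx":0,"wy":0,"wz":0,"tx":0.04,"ty":0,"tz":0.03,"gripper":0.6},{"wx":0,"wy":0,"wz":0,"tx":0.04,"ty":0,"tz":0.03,"gripper":1},{"wx":0,"wy":0,"wz":0,"tx":0.04,"ty":0,"tz":0.03,"gripper":1},{"wx":0,"wy":0,"wz":0,"tx":0.04,"ty":0,"tz":0.03,"gripper":1},{"wx":0,"wy":0,"wz":0,"tx":0.04,"ty":0,"tz":0.03,"gripper":1}]'
```

```text
time_s: 20.68
position: [0.466, -0.1291, 0.0201]
orientation: [[0.004, 0.001, 1.0], [-1.0, -0.004, 0.004], [0.004, -1.0, 0.001]]
contact_force: [-2.0, -0.2, 7.4]
opening: 0.048
```

```bash
python3 -m pendant '[{"wx":0,"wy":0,"wz":0,"tx":0,"ty":0,"tz":0.2,"gripper":1},{"wx":0,"wy":0,"wz":0,"tx":0,"ty":0,"tz":0.6,"gripper":1},{"wx":0,"wy":0,"wz":0,"tx":0,"ty":0,"tz":1.2,"gripper":1},{"wx":0,"wy":0,"wz":0,"tx":0,"ty":0,"tz":1.8,"gripper":1},{"wx":0,"wy":0,"wz":0,"tx":0,"ty":0,"tz":2.4,"gripper":1},{"wx":0,"wy":0,"wz":0,"tx":0,"ty":0,"tz":3,"gripper":1},{"wx":0,"wy":0,"wz":0,"tx":0,"ty":0,"tz":3.5,"gripper":1},{"wx":0,"wy":0,"wz":0,"tx":0,"ty":0,"tz":3.7,"gripper":1},{"wx":0,"wy":0,"wz":0,"tx":0,"ty":0,"tz":3.7,"gripper":1}]'; python3 wv.py w22
```

```text
time_s: 21.43
position: [0.4676, -0.1295, 0.1706]
orientation: [[0.005, 0.005, 1.0], [-1.0, -0.005, 0.005], [0.005, -1.0, 0.005]]
contact_force: [-0.0, -0.3, -2.5]
opening: 0.0483
21.4333 [ 0.4676 -0.1295  0.1706] [[0.005, 0.005, 1.0], [-1.0, -0.005, 0.005], [0.005, -1.0, 0.005]] 0.04829126764212151 [-0.  -0.3 -2.5]
```

View pics/w22.png

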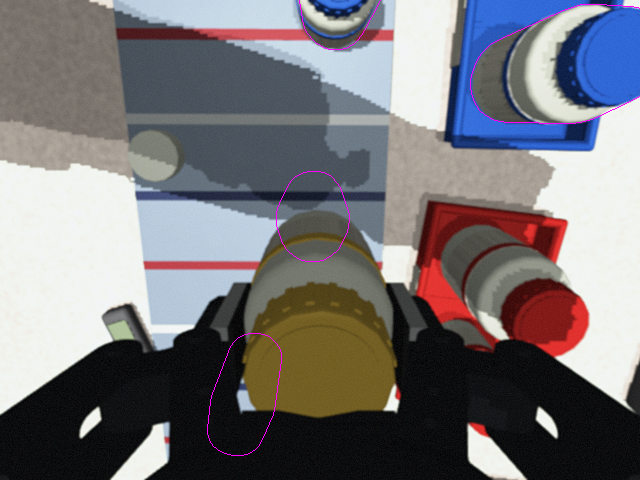

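```bash
python3 -m pendant '[{"wx":0.3,"wy":0.3,"wz":0,"tx":0.15,"ty":0.3,"tz":0,"gripper":1},{"wx":0.3,"wy":0.3,"wz":0,"tx":0.4,"ty":0.9,"tz":0,"gripper":1},{"wx":0.3,"wy":0.3,"wz":0,"tx":0.8,"ty":1.7,"tz":0,"gripper":1},{"wx":0.3,"wy":0.3,"wz":0,"tx":1.15,"ty":2.5,"tz":0,"gripper":1},{"wx":0.3,"wy":0.3,"wz":0,"tx":1.5,"ty":3.3,"tz":0,"gripper":1},{"wx":0.3,"wy":0.3,"wz":0,"tx":1.9,"ty":4.1,"tz":0,"gripper":1},{"wx":0.3,"wy":0.3,"wz":0,"tx":2.25,"ty":4.9,"tz":0,"gripper":1},{"wx":0.3,"wy":0.3,"wz":0,"tx":2.6,"ty":5.7,"tz":0,"gripper":1},{"wx":0.3,"wy":0.3,"wz":0,"tx":3.0,"ty":6.5,"tz":0,"gripper":1},{"wx":0.3,"wy":0.3,"wz":0,"tx":3.35,"ty":7.3,"tz":0,"gripper":1},{"wx":0.3,"wy":0.3,"wz":0,"tx":3.54,"ty":7.7,"tz":0,"gripper":1},{"wx":0.3,"wy":0.3,"wz":0,"tx":3.54,"ty":7.74,"tz":0,"gripper":1}]'
python3 -m pendant '[{"wx":0,"wy":0,"wz":0,"tx":0,"ty":0,"tz":0,"gripper":1},{"wx":0,"wy":0,"wz":0,"tx":0,"ty":0,"tz":0,"gripper":1}]';python3 wv.py w23
```

```text
time_s: 22.48
position: [0.6083, 0.1846, 0.166]
orientation: [[0.008, -0.005, 1.0], [-1.0, 0.001, 0.008], [-0.002, -1.0, -0.005]]
contact_force: [-0.5, -0.9, -1.6]
opening: 0.0478
time_s: 22.65
position: [0.6068, 0.185, 0.1638]
orientation: [[0.009, -0.009, 1.0], [-1.0, 0.001, 0.009], [-0.001, -1.0, -0.009]]
contact_force: [0.1, -1.2, -0.5]
opening: 0.0484
22.65 [0.6068 0.185  0.1638] [[0.009, -0.009, 1.0], [-1.0, 0.001, 0.009], [-0.001, -1.0, -0.009]] 0.04837034338451181 [ 0.1 -1.2 -0.5]
```

View pics/w23.png

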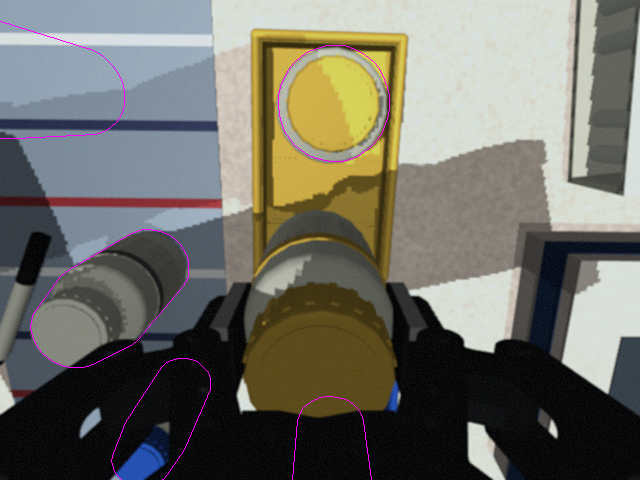

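```bash
python3 -m pendant '[{"wx":0,"wy":-0.5,"wz":-0.4,"tx":0.05,"ty":-0.12,"tz":-0.2,"gripper":1},{"wx":0,"wy":-0.5,"wz":-0.4,"tx":0.05,"ty":-0.12,"tz":-0.7,"gripper":1},{"wx":0,"wy":-0.5,"wz":-0.4,"tx":0.05,"ty":-0.12,"tz":-1.2,"gripper":1},{"wx":0,"wy":-0.5,"wz":-0.4,"tx":0.05,"ty":-0.12,"tz":-1.7,"gripper":1},{"wx":0,"wy":-0.5,"wz":-0.4,"tx":0.05,"ty":-0.12,"tz":-2.2,"gripper":1},{"wx":0,"wy":-0.5,"wz":-0.4,"tx":0.05,"ty":-0.12,"tz":-2.6,"gripper":1},{"wx":0,"wy":-0.5,"wz":-0.4,"tx":0.05,"ty":-0.12,"tz":-3.0,"gripper":1},{"wx":0,"wy":-0.5,"wz":-0.4,"tx":0.05,"ty":-0.12,"tz":-3.2,"gripper":1},{"wx":0,"wy":-0.5,"wz":-0.4,"tx":0.05,"ty":-0.12,"tz":-3.32,"gripper":1},{"wx":0,"wy":-0.5,"wz":-0.4,"tx":0.05,"ty":-0.12,"tz":-3.4,"gripper":1},{"wx":0,"wy":-0.5,"wz":-0.4,"tx":0.05,"ty":-0.12,"tz":-3.44,"gripper":1},{"wx":0,"wy":-0.5,"wz":-0.4,"tx":0.05,"ty":-0.12,"tz":-3.44,"gripper":1}]'
```

```text
time_s: 23.7
position: [0.6094, 0.1794, 0.0273]
orientation: [[0.001, 0.001, 1.0], [-1.0, 0.001, 0.001], [-0.001, -1.0, 0.001]]
contact_force: [-1.2, 0.0, -1.0]
opening: 0.0479
```

```bash
python3 -m pendant '[{"wx":0,"wy":0,"wz":0,"tx":0,"ty":0,"tz":-0.04,"gripper":1},{"wx":0,"wy":0,"wz":0,"tx":0,"ty":0,"tz":-0.08,"gripper":1},{"wx":0,"wy":0,"wz":0,"tx":0,"ty":0,"tz":-0.1,"gripper":1},{"wx":0,"wy":0,"wz":0,"tx":0,"ty":0,"tz":-0.1,"gripper":1}]'
```

```text
time_s: 24.03
position: [0.61, 0.1797, 0.0242]
orientation: [[0.001, 0.003, 1.0], [-1.0, 0.001, 0.001], [-0.001, -1.0, 0.003]]
contact_force: [-1.0, 0.6, 2.7]
opening: 0.048
```

Contact made (+2.7 N). Release and rise.

```bash
python3 -m pendant '[{"wx":0,"wy":0,"wz":0,"tx":0,"ty":0,"tz":0,"gripper":0.35},{"wx":0,"wy":0,"wz":0,"tx":0,"ty":0,"tz":0,"gripper":0.2},{"wx":0,"wy":0,"wz":0,"tx":0,"ty":0,"tz":0,"gripper":0},{"wx":0,"wy":0,"wz":0,"tx":0,"ty":0,"tz":0,"gripper":0},{"wx":0,"wy":0,"wz":0,"tx":0,"ty":0,"tz":0,"gripper":0},{"wx":0,"wy":0,"wz":0,"tx":0,"ty":0,"tz":0.3,"gripper":0},{"wx":0,"wy":0,"wz":0,"tx":0,"ty":0,"tz":0.9,"gripper":0},{"wx":0,"wy":0,"wz":0,"tx":0,"ty":0,"tz":1.7,"gripper":0},{"wx":0,"wy":0,"wz":0,"tx":0,"ty":0,"tz":2.6,"gripper":0},{"wx":0,"wy":0,"wz":0,"tx":0,"ty":0,"tz":3.4,"gripper":0},{"wx":0,"wy":0,"wz":0,"tx":0,"ty":0,"tz":3.7,"gripper":0},{"wx":0,"wy":0,"wz":0,"tx":0,"ty":0,"tz":3.7,"gripper":0}]'
python3 wv.py w24
```

```text
time_s: 25.03
position: [0.6127, 0.1805, 0.1778]
orientation: [[0.001, 0.01, 1.0], [-1.0, 0.004, 0.001], [-0.004, -1.0, 0.01]]
contact_force: [0.9, -0.2, 0.5]
opening: 0.0851
25.0333 [0.6127 0.1805 0.1778] [[0.001, 0.01, 1.0], [-1.0, 0.004, 0.001], [-0.004, -1.0, 0.01]] 0.08513201396651925 [ 0.9 -0.2  0.5]
```

View pics/w24.png

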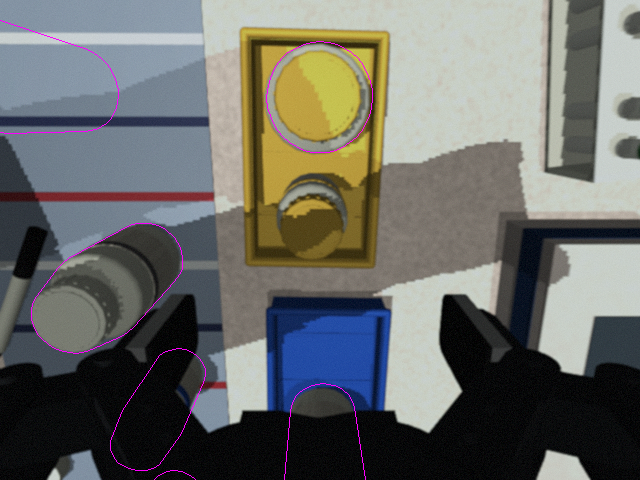

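```bash
python3 -m pendant '[{"wx":-0.2,"wy":0.5,"wz":0,"tx":-0.5,"ty":-0.6,"tz":0,"gripper":0},{"wx":-0.2,"wy":0.5,"wz":0,"tx":-1.0,"ty":-1.25,"tz":0,"gripper":0},{"wx":-0.2,"wy":0.5,"wz":0,"tx":-1.5,"ty":-1.9,"tz":0,"gripper":0},{"wx":-0.2,"wy":0.5,"wz":0,"tx":-2.0,"ty":-2.5,"tz":0,"gripper":0},{"wx":-0.2,"wy":0.5,"wz":0,"tx":-2.5,"ty":-3.15,"tz":0,"gripper":0},{"wx":-0.2,"wy":0.5,"wz":0,"tx":-3,"ty":-3.75,"tz":0,"gripper":0},{"wx":-0.2,"wy":0.5,"wz":0,"tx":-3.3,"ty":-4.1,"tz":0,"gripper":0},{"wx":-0.2,"wy":0.5,"wz":0,"tx":-3.32,"ty":-4.16,"tz":0,"gripper":0},{"wx":-0.2,"wy":0.5,"wz":0,"tx":-3.32,"ty":-4.16,"tz":0,"gripper":0},{"wx":-0.2,"wy":0.5,"wz":0,"tx":-3.32,"ty":-4.16,"tz":0,"gripper":0}]'
python3 wv.py w25
```

```text
time_s: 25.92
position: [0.4789, 0.014, 0.1745]
orientation: [[0.001, -0.002, 1.0], [-1.0, -0.0, 0.001], [0.0, -1.0, -0.002]]
contact_force: [-0.2, 0.1, -0.3]
opening: 0.0857
25.9167 [0.4789 0.014  0.1745] [[0.001, -0.002, 1.0], [-1.0, -0.0, 0.001], [0.0, -1.0, -0.002]] 0.0856762878924799 [-0.2  0.1 -0.3]
```

View pics/w25.png

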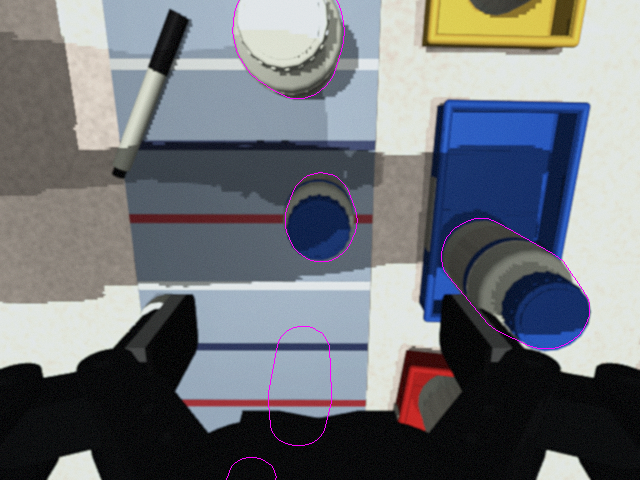

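```bash
python3 -m pendant '[{"wx":0,"wy":-0.1,"wz":0,"tx":0.02,"ty":0.01,"tz":-0.3,"gripper":0},{"wx":0,"wy":-0.1,"wz":0,"tx":0.02,"ty":0.01,"tz":-0.9,"gripper":0},{"wx":0,"wy":-0.1,"wz":0,"tx":0.02,"ty":0.01,"tz":-1.6,"gripper":0},{"wx":0,"wy":-0.1,"wz":0,"tx":0.02,"ty":0.01,"tz":-2.2,"gripper":0},{"wx":0,"wy":-0.1,"wz":0,"tx":0.02,"ty":0.01,"tz":-2.8,"gripper":0},{"wx":0,"wy":-0.1,"wz":0,"tx":0.02,"ty":0.01,"tz":-3.2,"gripper":0},{"wx":0,"wy":-0.1,"wz":0,"tx":0.02,"ty":0.01,"tz":-3.5,"gripper":0},{"wx":0,"wy":-0.1,"wz":0,"tx":0.02,"ty":0.01,"tz":-3.75,"gripper":0},{"wx":0,"wy":-0.1,"wz":0,"tx":0.02,"ty":0.01,"tz":-3.9,"gripper":0},{"wx":0,"wy":-0.1,"wz":0,"tx":0.02,"ty":0.01,"tz":-3.9,"gripper":0}]'; python3 wv.py w26
```

```text
time_s: 26.8
position: [0.4795, 0.0152, 0.0173]
orientation: [[0.003, -0.002, 1.0], [-1.0, -0.0, 0.003], [0.0, -1.0, -0.002]]
contact_force: [-0.9, -0.5, -0.2]
opening: 0.0853
26.8 [0.4795 0.0152 0.0173] [[0.003, -0.002, 1.0], [-1.0, -0.0, 0.003], [0.0, -1.0, -0.002]] 0.08533436449612841 [-0.9 -0.5 -0.2]
```

View pics/w26.png

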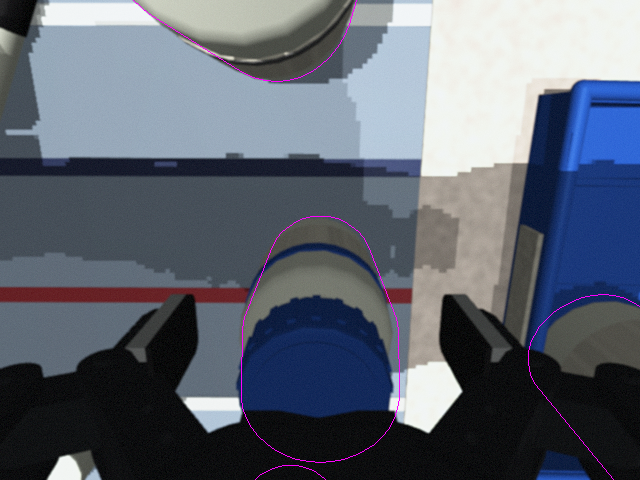

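```bash
python3 -m pendant '[{"wx":0,"wy":0,"wz":0,"tx":-0.02,"ty":0,"tz":0.03,"gripper":0.2},{"wx":0,"wy":0,"wz":0,"tx":-0.02,"ty":0,"tz":0.03,"gripper":0.35},{"wx":0,"wy":0,"wz":0,"tx":-0.02,"ty":0,"tz":0.03,"gripper":0.6},{"wx":0,"wy":0,"wz":0,"tx":-0.02,"ty":0,"tz":0.03,"gripper":1},{"wx":0,"wy":0,"wz":0,"tx":-0.02,"ty":0,"tz":0.03,"gripper":1},{"wx":0,"wy":0,"wz":0,"tx":-0.02,"ty":0,"tz":0.03,"gripper":1},{"wx":0,"wy":0,"wz":0,"tx":-0.02,"ty":0,"tz":0.03,"gripper":1}]'
```

```text
time_s: 27.43
position: [0.4798, 0.0151, 0.0205]
orientation: [[0.002, 0.0, 1.0], [-1.0, -0.0, 0.002], [0.0, -1.0, 0.0]]
contact_force: [-2.0, -0.1, 6.9]
opening: 0.0478
```

```bash
python3 -m pendant '[{"wx":0,"wy":0,"wz":0,"tx":0,"ty":0,"tz":0.2,"gripper":1},{"wx":0,"wy":0,"wz":0,"tx":0,"ty":0,"tz":0.6,"gripper":1},{"wx":0,"wy":0,"wz":0,"tx":0,"ty":0.1,"tz":1.2,"gripper":1},{"wx":0,"wy":0,"wz":0,"tx":0,"ty":0.3,"tz":1.9,"gripper":1},{"wx":0,"wy":0,"wz":0,"tx":0.1,"ty":0.6,"tz":2.6,"gripper":1},{"wx":0,"wy":0,"wz":0,"tx":0.5,"ty":0.8,"tz":3.1,"gripper":1},{"wx":0,"wy":0,"wz":0,"tx":1.1,"ty":0.85,"tz":3.3,"gripper":1},{"wx":0,"wy":0,"wz":0,"tx":1.8,"ty":0.85,"tz":3.3,"gripper":1},{"wx":0,"wy":0,"wz":0,"tx":2.5,"ty":0.85,"tz":3.3,"gripper":1},{"wx":0,"wy":0,"wz":0,"tx":3.1,"ty":0.85,"tz":3.3,"gripper":1},{"wx":0,"wy":0,"wz":0,"tx":3.5,"ty":0.85,"tz":3.3,"gripper":1},{"wx":0,"wy":0,"wz":0,"tx":3.55,"ty":0.85,"tz":3.3,"gripper":1}]'
python3 -m pendant '[{"wx":0,"wy":0,"wz":0,"tx":0,"ty":0,"tz":0,"gripper":1},{"wx":0,"wy":0,"wz":0,"tx":0,"ty":0,"tz":0,"gripper":1}]'; python3 wv.py w27
```

```text
time_s: 28.43
position: [0.6246, 0.0491, 0.1529]
orientation: [[0.002, 0.003, 1.0], [-1.0, -0.0, 0.002], [0.0, -1.0, 0.003]]
contact_force: [0.4, -0.1, -1.1]
opening: 0.0477
time_s: 28.6
position: [0.6241, 0.049, 0.153]
orientation: [[0.002, 0.002, 1.0], [-1.0, -0.0, 0.002], [0.0, -1.0, 0.002]]
contact_force: [-0.4, 0.1, -1.4]
opening: 0.0481
28.6 [0.6241 0.049  0.153 ] [[0.002, 0.002, 1.0], [-1.0, -0.0, 0.002], [0.0, -1.0, 0.002]] 0.048098302639705486 [-0.4  0.1 -1.4]
```

View pics/w27.png

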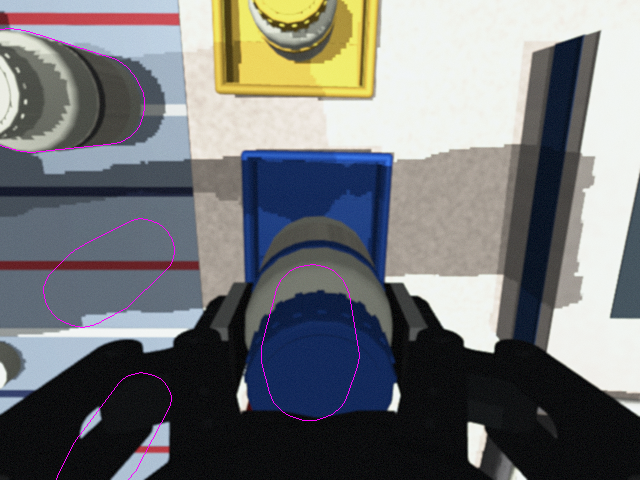

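```bash
python3 -m pendant '[{"wx":0,"wy":0,"wz":0,"tx":-0.06,"ty":0,"tz":-0.2,"gripper":1},{"wx":0,"wy":0,"wz":0,"tx":-0.06,"ty":0,"tz":-0.7,"gripper":1},{"wx":0,"wy":0,"wz":0,"tx":-0.06,"ty":0,"tz":-1.2,"gripper":1},{"wx":0,"wy":0,"wz":0,"tx":-0.06,"ty":0,"tz":-1.7,"gripper":1},{"wx":0,"wy":0,"wz":0,"tx":-0.06,"ty":0,"tz":-2.2,"gripper":1},{"wx":0,"wy":0,"wz":0,"tx":-0.06,"ty":0,"tz":-2.6,"gripper":1},{"wx":0,"wy":0,"wz":0,"tx":-0.06,"ty":0,"tz":-2.85,"gripper":1},{"wx":0,"wy":0,"wz":0,"tx":-0.06,"ty":0,"tz":-3.0,"gripper":1},{"wx":0,"wy":0,"wz":0,"tx":-0.06,"ty":0,"tz":-3.1,"gripper":1},{"wx":0,"wy":0,"wz":0,"tx":-0.06,"ty":0,"tz":-3.15,"gripper":1},{"wx":0,"wy":0,"wz":0,"tx":-0.06,"ty":0,"tz":-3.15,"gripper":1},{"wx":0,"wy":0,"wz":0,"tx":-0.06,"ty":0,"tz":-3.15,"gripper":1}]'
```

```text
time_s: 29.65
position: [0.6219, 0.049, 0.0279]
orientation: [[0.002, 0.003, 1.0], [-1.0, -0.0, 0.002], [0.0, -1.0, 0.003]]
contact_force: [0.1, -0.4, -0.6]
opening: 0.0482
```

```bash
python3 -m pendant '[{"wx":0,"wy":0,"wz":0,"tx":0,"ty":0,"tz":-0.04,"gripper":1},{"wx":0,"wy":0,"wz":0,"tx":0,"ty":0,"tz":-0.08,"gripper":1},{"wx":0,"wy":0,"wz":0,"tx":0,"ty":0,"tz":-0.1,"gripper":1},{"wx":0,"wy":0,"wz":0,"tx":0,"ty":0,"tz":-0.1,"gripper":1}]'
```

```text
time_s: 29.98
position: [0.6225, 0.0491, 0.0246]
orientation: [[0.002, 0.004, 1.0], [-1.0, -0.0, 0.002], [0.0, -1.0, 0.004]]
contact_force: [-0.7, 0.0, 2.9]
opening: 0.0478
```

```bash
python3 -m pendant '[{"wx":0,"wy":0,"wz":0,"tx":0,"ty":0,"tz":0,"gripper":0.35},{"wx":0,"wy":0,"wz":0,"tx":0,"ty":0,"tz":0,"gripper":0.2},{"wx":0,"wy":0,"wz":0,"tx":0,"ty":0,"tz":0,"gripper":0},{"wx":0,"wy":0,"wz":0,"tx":0,"ty":0,"tz":0,"gripper":0},{"wx":0,"wy":0,"wz":0,"tx":0,"ty":0,"tz":0,"gripper":0},{"wx":0,"wy":0,"wz":0,"tx":0,"ty":0,"tz":0.3,"gripper":0},{"wx":0,"wy":0,"wz":0,"tx":0,"ty":0,"tz":0.9,"gripper":0},{"wx":0,"wy":0,"wz":0,"tx":0,"ty":0,"tz":1.7,"gripper":0},{"wx":0,"wy":0,"wz":0,"tx":0,"ty":0,"tz":2.6,"gripper":0},{"wx":0,"wy":0,"wz":0,"tx":0,"ty":0,"tz":3.5,"gripper":0},{"wx":0,"wy":0,"wz":0,"tx":0,"ty":0,"tz":4.3,"gripper":0},{"wx":0,"wy":0,"wz":0,"tx":0,"ty":0,"tz":4.5,"gripper":0}]'
python3 -m pendant '[{"wx":0,"wy":0,"wz":0,"tx":-0.8,"ty":0,"tz":0,"gripper":0},{"wx":0,"wy":0,"wz":0,"tx":-1.7,"ty":0,"tz":0,"gripper":0},{"wx":0,"wy":0,"wz":0,"tx":-2.6,"ty":0,"tz":0,"gripper":0},{"wx":0,"wy":0,"wz":0,"tx":-3.4,"ty":0,"tz":0,"gripper":0},{"wx":0,"wy":0,"wz":0,"tx":-3.6,"ty":0,"tz":0,"gripper":0},{"wx":0,"wy":0,"wz":0,"tx":-3.6,"ty":0,"tz":0,"gripper":0},{"wx":0,"wy":0,"wz":0,"tx":-3.6,"ty":0,"tz":0,"gripper":0}]'
python3 wv.py w28
python3 - <<'E'
from plant import *
import cv2
for n in("side","scene"): cv2.imwrite(f"pics/{n}28.png",camera(n)["image"][:,:,::-1])
E
```

```text
time_s: 30.98
position: [0.6254, 0.0493, 0.2119]
orientation: [[0.002, 0.013, 1.0], [-1.0, 0.001, 0.002], [-0.001, -1.0, 0.013]]
contact_force: [1.0, -0.3, 0.5]
opening: 0.0853
time_s: 31.57
position: [0.482, 0.0494, 0.2127]
orientation: [[0.002, 0.015, 1.0], [-1.0, 0.001, 0.002], [-0.001, -1.0, 0.015]]
contact_force: [0.3, 0.7, 0.3]
opening: 0.0852
31.5667 [0.482  0.0494 0.2127] [[0.002, 0.015, 1.0], [-1.0, 0.001, 0.002], [-0.001, -1.0, 0.015]] 0.08523971797782164 [0.3 0.7 0.3]
```

View pics/side28.png

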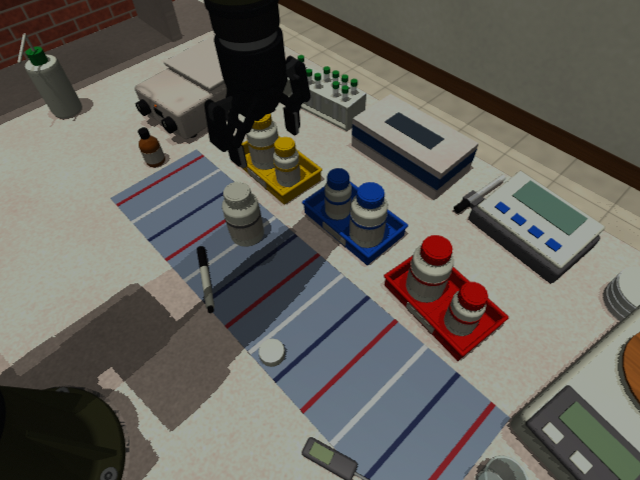

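View pics/scene28.png

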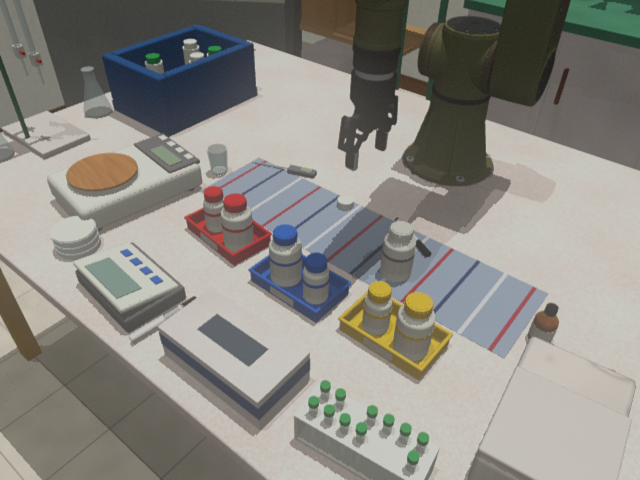

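```bash
python3 -c "
from plant import robot
print(robot.close_job(), robot.get_state()['time_s'])"
```

```text
the job is handed in; nothing more can be done
the job is handed in; nothing more can be done
```

All four bottles are in the trays of their cap's colour: large red and small red in the red tray, small yellow in the yellow tray and small blue in the blue tray. Each was lowered until the wrist force showed it on the tray floor, then released. I handed the job in at about 31.7 s of the 99 s allowed, and it reported no verdict.

- **Last checks:** the side and scene pictures show all four standing upright in their trays. The white-capped bottle and the two already in trays look unmoved at the same pixels. I judged this by eye and did not re-fit positions at the end. The gripper was open, clear of everything, with no contact force.
- **Rejected command:** my first move was refused as invalid because every row needs all seven values, so nothing moved.
- **Finger height:** the open fingertips appeared about 30 mm behind the stated TCP, more than the roughly 13 mm the description implies. I therefore gripped red_large a second time, lower down, and set the other grasp heights to match.
- **Set-down force:** red_small pressed its tray with about 9 N at set-down, more than the others at about 2–3 N.

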